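# Lay the carved onlays into the door panels

### The job

The four carved onlays for this door are piled up on the bench. Take the pile apart from the top down and lay each onlay flat, carved face up, inside the moulding of its own outline on its door panel, centred and turned true with the moulding, finishing each before you take the next. Set them down rather than drop them, and leave the gouge and the mallet where they lie.

Things in the scene. Friction and masses are not known exactly. Their poses are not given: they have to be found in the camera images.
- onlay_round: The round onlay, a disc 36 mm in diameter, about 18 g, on top of the pile (lies on the hexagonal one). Its carved upper face is up; its vertical edges are plain and can be gripped over their whole height. Pale wood, 22 mm thick. Origin: centre of its underside, z up.
- onlay_hex: The hexagonal onlay, 52 mm across flats and 60 mm across corners, about 38 g, second from the top of the pile (lies on the square one). Two of its flat edges face its +y and -y, two of its corners point along +x and -x. Its carved upper face is up; its vertical edges are plain and can be gripped over their whole height. Pale wood, 22 mm thick. Origin: centre of its underside, z up.
- onlay_square: The square onlay, 66 x 66 mm, about 70 g, third from the top of the pile (lies on the oblong one). Its edges are parallel to its x and y. Its carved upper face is up; its vertical edges are plain and can be gripped over their whole height. Pale wood, 22 mm thick. Origin: centre of its underside, z up.
- onlay_oblong: The oblong onlay, 68 mm along its x and 132 mm along its y, about 140 g, at the bottom of the pile, on the bench. Its carved upper face is up; its vertical edges are plain and can be gripped over their whole height. Pale wood, 22 mm thick. Origin: centre of its underside, z up.
- panel_round: Dark wooden panel fixed on the bench, 120 x 120 mm, 12 mm thick: the flat ground inside the moulding is 12 mm above its underside. On it a bead moulding, 8 mm wide, 5 mm high (top at 17 mm): a round ring, 60 mm in diameter inside, 12 mm clear of its onlay all round. Origin: centre of the underside, under the moulding's centre; z up; x, y along the board's edges.
- panel_hex: Dark wooden panel fixed on the bench, 120 x 120 mm, 12 mm thick: the flat ground inside the moulding is 12 mm above its underside. On it a bead moulding, 8 mm wide, 5 mm high (top at 17 mm): a hexagon, 76 mm across flats inside, 12 mm clear of its onlay all round. Origin: centre of the underside, under the moulding's centre; z up; sides face +y and -y, corners point to +x and -x.
- panel_square: Dark wooden panel fixed on the bench, 120 x 120 mm, 12 mm thick: the flat ground inside the moulding is 12 mm above its underside. On it a bead moulding, 8 mm wide, 5 mm high (top at 17 mm): a square, 90 mm inside, 12 mm clear of its onlay all round. Origin: centre of the underside, under the moulding's centre; z up; sides along x and y.
- panel_oblong: Dark wooden panel fixed on the bench, 120 (x) x 184 (y) mm, 12 mm thick: the flat ground inside the moulding is 12 mm above its underside. On it a bead moulding, 8 mm wide, 5 mm high (top at 17 mm): a rectangle, 92 (x) x 156 (y) mm inside, 12 mm clear of its onlay all round. Origin: centre of the underside, under the moulding's centre; z up; sides along x and y.
- gouge: Bystander: a carving gouge lying on the bench, wooden handle 135 mm long and 32 mm thick along its -x, steel blade to +x, 280 mm long in all. Origin: under the joint of handle and blade.
- mallet: Bystander: a wooden mallet lying on its side on the bench, head 125 x 85 mm and 62 mm high, handle 240 mm long along its +y. Origin: centre of the head's underside.
Things that resemble listed ones, but are neither listed nor needed, are in the scene too. Leave any blue look-alike of the panel_round alone. Leave any pink look-alike of the onlay_hex alone.

How it is judged:
By the outcome, as a careful person would: the job done as asked, in the order asked, and still so for the second after the job is handed in, with the robot touching nothing.
It also fails if it takes over 112 s, if anything falls off the work surface, if the arm or the gripper's body presses on something with over 40 N, if the wrist force passes 120 N, or if a joint passes its speed limit or range.

### The arm

A 6-joint arm with a two-finger parallel gripper is mounted at the origin on the work surface. World frame = base frame: x ahead of the robot, y to its left, z up, the work surface at z = 0. Lengths are in m, angles in rad, forces in N, time in s.
With the tool pointing down it reaches from about 0.3 to 0.75 m from the base axis. Payload 8.5 kg.
Tool frame: the origin (TCP) lies between the finger pads; the fingertips stand ctrl.tip_reach ahead of it and the grasp point (between the pads) lies 6 mm ahead of it (ctrl.tip_reach is the distance from the TCP to the fingertips, in m); z points along the fingers, y is the line along which they close (so a half turn about z gives the same grasp; the last joint's range is limited). The gripper opens to 85 mm and grips with 20 to 120 N. Pads are 22 mm wide; open, the fingers measure 114 mm over their backs; the gripper's body (76 mm by 85 mm) begins 54 mm behind the grasp point. The pads swing forward as they close: fully open they stand 13 mm farther back than shut.
Start: joints at [0.924, 0.381, 1.297, -0, 1.464, -0.215], TCP at [0.23, 0.5, 0.256] pointing down, gripper open.
Joint ranges: [-3.11, 3.11], [-0.89, 2.33], [0.22, 2.48], [-1.42, 4.56], [0.17, 2.85], [-2.88, 2.88]. Speed limits (rad/s): [2.39, 2.39, 3.14, 3.14, 3.14, 3.14].

### API

Orientations are given as [roll, pitch, yaw] about the fixed x, y, z axes, in that order (R = Rz(yaw) Ry(pitch) Rx(roll)).
In Python, from cell import sensors, optics, hand_in, ctrl gives the robot as it stands.
- The arm moves only by the tool servo_tool, never from a script. Its argument "targets" is a list of rows, each an object with "jaw": the opening, from 0 (shut) to 1 (fully open); "translation": the shift along the tool's x, y, z in shares of 500 mm (1.0 is 500 mm), a list of three; "dr": the turn, a rotation vector about the tool's x, y, z in shares of 90 degrees (1.0 is 90 degrees), a list of three. In form: [{"jaw": jaw, "translation": [x, y, z], "dr": [ax, ay, az]}, ...]. A call has 1 to 5 rows; each row is the pose to reach, as a shift and turn from the pose commanded when the call began, along the tool's axes at that moment; what a row does not reach only later rows make up. A row lasts 1/10 s, in which the tool goes at most 50 mm and 8.59 degrees, less where a joint would pass 70% of its speed; a pose out of reach is approached as far as the arm can. No shift or turn number may pass 1 either way. A call with a gripper value outside its range is refused whole. The fingers move at their own pace and stop on an object; "grip_force" is the grip in N (left out, the last holds). Time passes only in rows, so rows that repeat a pose let the fingers close. It gives the time, the measured TCP pose, the force, the opening and the grip force at its end, in the units of the state.
- sensors.get_obs(): the state, without advancing time (a new reading comes with each control period).
- optics.get_image(name): name is "side" or "top"; returns the picture (400x640x3 uint8, blue, green, red); there is no depth.
- optics.camera_params(name): a dict with "camera_matrix" (3x3 intrinsics, pixels), "eye" and "rotation" of the camera in the world. Camera axes: x right, y down, z forward; pixel columns grow to the right and rows downward; lengths in m; the calibration is good to about 2 mm. A picture is of the moment at which its call begins. camera_params takes no time and is no camera call.
- hand_in(): hands the job in; it is judged then, once.
The state is a dict: "time": time; "joint_positions": joint angles; "dq": joint speeds; "joint_efforts": joint torques, N m; "tcp_pos": TCP position; "tool_rot": TCP orientation; "contact_force": force on the tool from outside, world axes, zero at the start; "moment": the same for the moment, N m; "finger_gap": finger opening in m; "grip_force": force on a finger pad.
Only numpy, scipy, OpenCV 4.12 (cv2) and the standard library are available. Lean on these libraries where they do the work, as an engineer would, in place of code of your own. Each camera call takes 0.05 s, during which the arm holds its last target. There are 200 camera calls.

## Working session

There is one attempt and no reset: what is moved stays moved. The work goes in short steps, Python scripts to look and compute and a tool call to move; the robot and the scene stay as the last step left them, time stands still between calls to the robot, and variables do not carry over. Pictures are saved under pics/ and viewed, at most 16 in all, crops included, and the job is handed in when it is done.

Besides the shell and the picture viewer there is one more tool, called after ">>>" by a JSON object that holds its "name" and its "arguments", one argument or row to a line. servo_tool: Moves the arm, as the interface text tells. Its arguments: {"type":"object","properties":{"targets":{"type":"array","items":{"type":"object","properties":{"jaw":{"type":"number"},"translation":{"type":"array","items":{"type":"number"}},"dr":{"type":"array","items":{"type":"number"}}}}},"grip_force":{"type":"number"}},"required":["targets"]}

```bash
ls; mkdir -p pics; python3 - <<'E'
from cell import sensors, optics, ctrl
import cv2
o=sensors.get_obs();print(o, ctrl.tip_reach)
for n in("top","side"):
    cv2.imwrite(f"pics/{n}0.png",optics.get_image(n)); print(optics.camera_params(n))
E
```

```text
pics
{'time': 0.0, 'joint_positions': array([ 9.23680301e-01,  3.81249501e-01,  1.29827481e+00,  7.14438302e-06,
        1.46358559e+00, -2.15310289e-01]), 'dq': array([ 0.00019182,  0.00024824, -0.00018627, -0.00054706, -0.00025972,
       -0.00048775]), 'joint_efforts': array([-1.77246595e-03, -4.48450756e+01, -2.31279284e+01, -2.68094082e-04,
        4.68666782e-03,  3.84685529e-05]), 'tcp_pos': array([0.2300311 , 0.49930733, 0.25567828]), 'tool_rot': array([-3.14011196e+00, -3.31098126e-04,  2.70978590e+00]), 'contact_force': array([-0.08724399, -0.11196449, -0.91805501]), 'moment': array([0.05461325, 0.00168971, 0.01797146]), 'grip_force': 0.0, 'finger_gap': 0.08528731708336633} 0.025
{'camera_matrix': array([[448.68390026,   0.        , 319.07306064],
       [  0.        , 448.68390026, 193.48736583],
       [  0.        ,   0.        ,   1.        ]]), 'eye': array([ 0.16162586, -0.06394106,  1.4425087 ]), 'rotation': array([-2.91158336, -0.00598692, -1.48643424])}
{'camera_matrix': array([[467.37264187,   0.        , 318.46271402],
       [  0.        , 467.37264187, 201.56601984],
       [  0.        ,   0.        ,   1.        ]]), 'eye': array([0.03112541, 0.65164703, 1.02946735]), 'rotation': array([-2.41465374,  0.01273458, -2.58714014])}
```

View pics/top0.png

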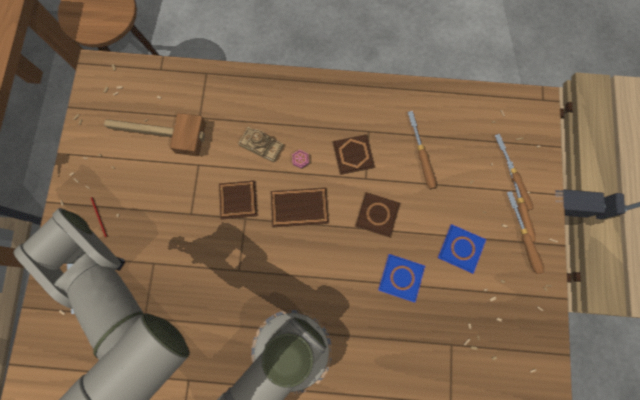

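View pics/side0.png

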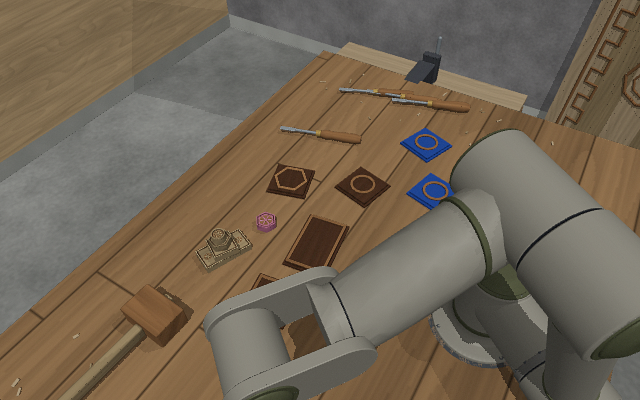

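The top view shows the pile at (262,143), with panels hex (353,154), round dark (378,213), square (237,199) and oblong (300,206). The look-alikes are two blue round panels, (402,278) and (463,248), and a pink hexagon at (300,158). I take the dark round panel and the pale pile, and enlarge to confirm.

```bash
cat > h.py <<'E'
import numpy as np, cv2
from scipy.spatial.transform import Rotation as R
from cell import sensors, optics
P={n:optics.camera_params(n) for n in("top","side")}
def ray(n,uv):
    p=P[n];d=np.linalg.solve(p["camera_matrix"],np.c_[np.atleast_2d(uv),np.ones(len(np.atleast_2d(uv)))].T)
    return p["eye"],(R.from_euler("xyz",p["rotation"]).as_matrix()@d).T
def plane(n,uv,z):
    e,d=ray(n,uv);return e+d*((z-e[2])/d[:,2])[:,None]
def proj(n,X):
    p=P[n];c=R.from_euler("xyz",p["rotation"]).as_matrix().T@(np.atleast_2d(X)-p["eye"]).T
    q=p["camera_matrix"]@c;return (q[:2]/q[2]).T
E
python3 - <<'E'
from h import *
t=cv2.imread("pics/top0.png");s=cv2.imread("pics/side0.png")
cv2.imwrite("pics/c1.png",cv2.resize(t[115:255,210:410],None,fx=4,fy=4,interpolation=cv2.INTER_CUBIC))
cv2.imwrite("pics/c2.png",cv2.resize(s[150:290,190:390],None,fx=4,fy=4,interpolation=cv2.INTER_CUBIC))
for n,uv in dict(pile=(262,143),hex=(353,154),rnd=(378,213),sq=(237,199),obl=(300,206)).items(): print(n,plane("top",uv,.017))
# TCP check
print(proj("top",[[.4,0,0],[.5,0,0],[.4,.1,0]]))
E
```

```text
pile [[0.65160188 0.1607334  0.017     ]]
hex [[ 0.63934204 -0.14560408  0.017     ]]
rnd [[ 0.44671364 -0.23957895  0.017     ]]
sq [[0.45376622 0.21989868 0.017     ]]
obl [[0.44815285 0.01376236 0.017     ]]
[[303.0075037  221.85717404]
 [305.80460944 192.05922558]
 [272.42045453 219.269712  ]]
```

View pics/c1.png

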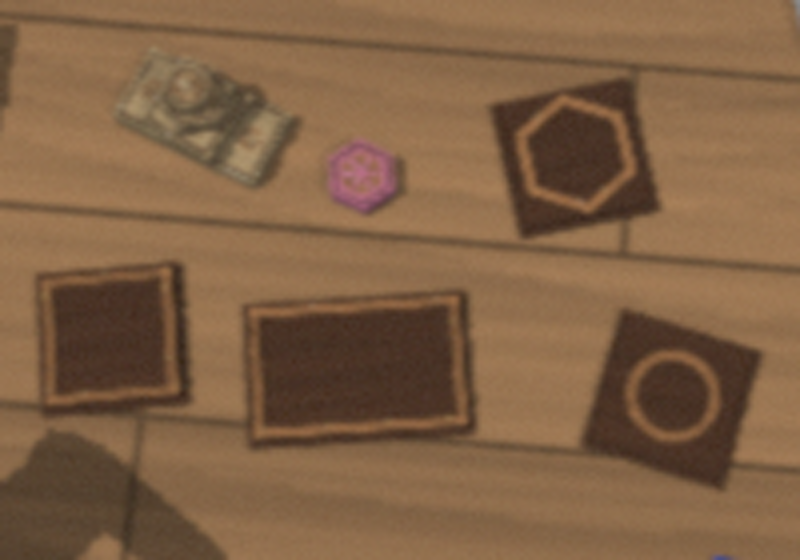

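View pics/c2.png

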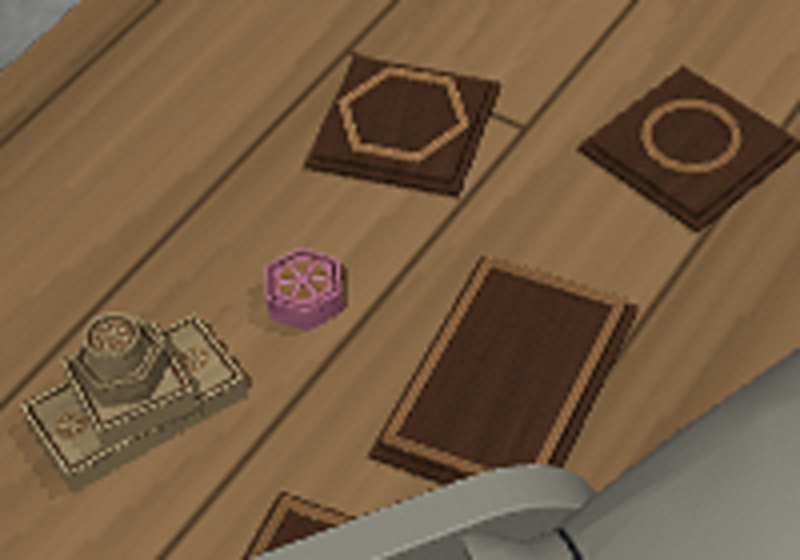

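```bash
cat >> h.py <<'E'
def up(img,x0,y0,x1,y1,f=4): return cv2.resize(img[y0:y1,x0:x1],None,fx=f,fy=f,interpolation=cv2.INTER_CUBIC)
def region(n,mask,x0,y0,f,z):
    v,u=np.nonzero(mask); return plane(n,np.c_[(u+.5)/f-.5+x0,(v+.5)/f-.5+y0],z)[:,:2]
def pose(p,k):
    c=p.mean(0);w=(p-c)@[1,1j];return c,np.degrees(np.angle((w**k).sum()))/k
def panel(n,img,c,k,r=34,f=8,z=.0145,thr=None):
    x0,y0=c[0]-r,c[1]-r; a=up(img,x0,y0,c[0]+r,c[1]+r,f); g=a[:,:,2]
    t=thr or 80
    _,l=cv2.connectedComponents((g<t).astype(np.uint8),connectivity=4); m=(l==l[r*f,r*f])
    p=region(n,m,x0,y0,f,z);c0,a0=pose(p,k); q=(p-c0)@np.array([[np.cos(np.radians(a0)),-np.sin(np.radians(a0))],[np.sin(np.radians(a0)),np.cos(np.radians(a0))]])
    return c0,a0,np.ptp(q,axis=0)
E
python3 - <<'E'
from h import *
t=cv2.imread("pics/top0.png");s=cv2.imread("pics/side0.png")
print(t[154,335:372,2], t[143,240:285].tolist()[::4])
C=dict(round=((378,213),6),hex=((353,154),6),sq=((237,199),4),obl=((300,206),2))
for n,(c,k) in C.items():
    for th in(75,85,95): print(n,th,*panel("top",t,c,k,thr=th))
for n,c,k in(("round",(362,184),6),("hex",(292,180),6),("obl",(318,245),2)):
    for th in(75,85,95):print("side",n,th,*panel("side",s,c,k,r=40,thr=th))
a=up(t,234,122,290,166,10);b=up(s,190,223,256,275,8)
cv2.imwrite("pics/p1.png",a);cv2.imwrite("pics/p2.png",b);print(a.shape,b.shape)
E
```

```text
[101  74  71  75  96 130 148 129  92  75  77  77  79  77  74  71  73  71
  69  72  72  70  71  70  70  72  73  72  72  82 112 139 141 118  85  75
  89] [[73, 97, 117], [98, 131, 153], [92, 123, 143], [72, 96, 113], [68, 89, 106], [68, 88, 106], [74, 99, 118], [56, 73, 87], [64, 83, 97], [91, 123, 143], [78, 106, 128], [76, 107, 142]]
round 75 [ 0.45064412 -0.23774819] 23.63335312433951 [0.2802872  0.28682446]
round 85 [ 0.44547404 -0.23948149] -16.034790839301802 [0.05418936 0.05447422]
round 95 [ 0.44539834 -0.23939944] -18.926520951403358 [0.0561946 0.05657  ]
hex 75 [ 0.64618224 -0.14724994] 15.591968467122724 [0.07319222 0.06793057]
hex 85 [ 0.64442246 -0.14672098] 16.816720561055515 [0.07862407 0.07089681]
hex 95 [ 0.64435256 -0.14674961] 16.970815234906368 [0.08101799 0.07269979]
sq 75 [0.4564117  0.22313768] -39.04703511168967 [0.30997955 0.32282028]
sq 85 [0.45592805 0.22155177] -35.183184955739634 [0.12034564 0.11816694]
sq 95 [0.45579987 0.22138927] -35.11145119006864 [0.12303716 0.12115805]
obl 75 [0.4503102  0.01580844] 10.835823036910504 [0.24682462 0.24057365]
obl 85 [0
[... 196 characters left out ...]
72 [0.05803176 0.05671524]
side round 85 [ 0.44279925 -0.23947609] -23.40616684254218 [0.05903672 0.05795734]
side round 95 [ 0.44277283 -0.23944742] -24.657357351530766 [0.06000624 0.05880378]
side hex 75 [ 0.64145697 -0.14667691] 16.76630362969617 [0.08574948 0.07417957]
side hex 85 [ 0.64144559 -0.14669245] 16.850397685181818 [0.08634603 0.07527274]
side hex 95 [ 0.64143888 -0.14673121] 16.793211210274105 [0.08700846 0.07623556]
side obl 75 [0.44556028 0.0189888 ] -83.29928852979806 [0.15821232 0.09605914]
side obl 85 [0.44552477 0.01904115] -83.20876623465608 [0.15915292 0.09645333]
side obl 95 [0.44550522 0.01903999] -83.17903762864094 [0.16013923 0.09713693]
(440, 560, 3) (416, 528, 3)
```

View pics/p1.png

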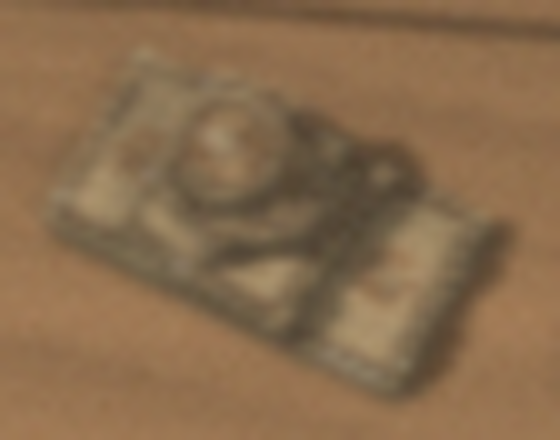

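View pics/p2.png

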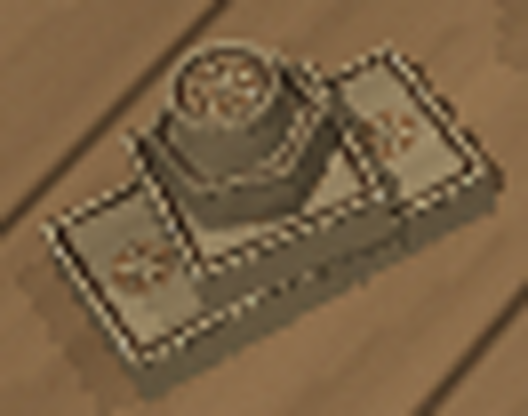

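The side crop is the sharper of the two: disc top centre is at about (224,87), square corners at (128,135), (200,278), (385,198), and oblong corners at (45,230), (385,48), (495,180), (140,362).

```bash
python3 - <<'E'
from h import *
f=lambda L:(np.array(L,float)+.5)/8-.5+[190,223]
ob=plane("side",f([(45,230),(385,48),(495,180),(140,362)]),.022)[:,:2]
sq=plane("side",f([(128,135),(200,278),(385,198)]),.044)[:,:2]
d=plane("side",f([(224,87),(175,87),(274,87),(224,48),(224,127)]),.088)[:,:2]
hx=plane("side",f([(155,152),(208,187),(285,180),(330,105),(300,65)]),.066)[:,:2]
dt=plane("top",[[234+(228+.5)/10-.5,122+(148+.5)/10-.5]],.088)[:,:2]
ang=lambda a,b:np.degrees(np.arctan2(*(b-a)[::-1]))
print("ob",ob.mean(0),[ (round(ang(ob[i],ob[(i+1)%4]),1),round(np.linalg.norm(ob[i]-ob[(i+1)%4]),4)) for i in range(4)])
print("sq",(sq[0]+sq[2])/2,[ang(sq[i],sq[i+1]) for i in(0,1)],np.linalg.norm(np.diff(sq,axis=0),axis=1))
print("d",d[0],dt,np.linalg.norm(d[1]-d[2]),np.linalg.norm(d[3]-d[4]));print(hx,[(ang(hx[i],hx[i+1]),np.linalg.norm(hx[i]-hx[i+1])) for i in range(4)])
E
```

```text
ob [0.64413038 0.16762365] [(np.float64(-112.2), np.float64(0.1285)), (np.float64(159.2), np.float64(0.0712)), (np.float64(65.3), np.float64(0.129)), (np.float64(-20.9), np.float64(0.0657))]
sq [0.64381987 0.16913794] [np.float64(151.14868407494788), np.float64(-119.14938182418788)] [0.0659171  0.06378121]
d [0.64529309 0.17152126] [[0.64790286 0.17003609]] 0.031679506873022685 0.03215035655237726
[[0.66155908 0.19230512]
 [0.63786845 0.19418799]
 [0.61855517 0.1792481 ]
 [0.62529459 0.14812109]
 [0.64416984 0.14029048]] [(np.float64(175.4558359691051), np.float64(0.02376533900444399)), (np.float64(-142.27608241763593), np.float64(0.024417265050122528)), (np.float64(-77.78325849805383), np.float64(0.03184824932081808)), (np.float64(-22.531648682329283), np.float64(0.020435109151038237))]
```

Units first: shifts go in shares of 500 mm and turns go in shares of 90 degrees. So -0.172 m / 0.5 = -0.344, -0.0414 m / 0.5 = -0.0828.

>>> {"name": "servo_tool", "arguments": {
  "targets": [
    {"jaw":1,"translation":[-0.068,-0.016,0.012],"dr":[0,0,0]},
    {"jaw":1,"translation":[-0.136,-0.032,0.024],"dr":[0,0,0]},
    {"jaw":1,"translation":[-0.206,-0.05,0.036],"dr":[0,0,0]},
    {"jaw":1,"translation":[-0.276,-0.066,0.05],"dr":[0,0,0]},
    {"jaw":1,"translation":[-0.344,-0.0828,0.064],"dr":[0,0,0]}
  ],
  "grip_force": 25
}}

```text
time: 0.6
tcp_pos: [0.37, 0.3888, 0.2238]
tool_rot: [-3.141, -0.0, 2.71]
contact_force: [0.1, 0.3, -0.1]
finger_gap: 0.0853
grip_force: 0.0
```

To row units: -0.172 m / 0.5 = -0.344, -0.138 m / 0.5 = -0.276.

>>> {"name": "servo_tool", "arguments": {
  "targets": [
    {"jaw":1,"translation":[-0.068,-0.016,0.012],"dr":[0,0,0]},
    {"jaw":1,"translation":[-0.136,-0.032,0.024],"dr":[0,0,0]},
    {"jaw":1,"translation":[-0.206,-0.05,0.036],"dr":[0,0,0]},
    {"jaw":1,"translation":[-0.276,-0.066,0.05],"dr":[0,0,0]},
    {"jaw":1,"translation":[-0.344,-0.0828,0.064],"dr":[0,0,0]}
  ]
}}

```text
time: 1.1
tcp_pos: [0.5089, 0.2792, 0.1917]
tool_rot: [-3.141, -0.001, 2.71]
contact_force: [1.3, 0.4, -0.1]
finger_gap: 0.0851
grip_force: 0.0
```

To row units: -0.172 m / 0.5 = -0.344, -0.138 m / 0.5 = -0.276.

>>> {"name": "servo_tool", "arguments": {
  "targets": [
    {"jaw":1,"translation":[-0.068,-0.016,0.012],"dr":[0,0,0]},
    {"jaw":1,"translation":[-0.136,-0.032,0.024],"dr":[0,0,0]},
    {"jaw":1,"translation":[-0.206,-0.05,0.036],"dr":[0,0,0]},
    {"jaw":1,"translation":[-0.276,-0.066,0.05],"dr":[0,0,0]},
    {"jaw":1,"translation":[-0.344,-0.0828,0.064],"dr":[0,0,0]}
  ]
}}

```text
time: 1.6
tcp_pos: [0.6478, 0.1696, 0.1596]
tool_rot: [-3.141, -0.001, 2.71]
contact_force: [-0.2, 0.0, -0.3]
finger_gap: 0.0851
grip_force: 0.0
```

```bash
cat >> h.py <<'E'
def d(x,y,z,yaw):
    o=sensors.get_obs();T=R.from_euler("xyz",o["tool_rot"])
    t=R.from_euler("xyz",[np.pi,0,np.radians(yaw)])
    rv=np.degrees((T.inv()*t).as_rotvec()); tr=T.inv().apply(np.array([x,y,z])-o["tcp_pos"])
    print("tr",tr.round(4),"dr",rv.round(2),"tcp",o["tcp_pos"].round(4),"t",round(o["time"],2),"rows",round(max(np.linalg.norm(tr)/.05,np.linalg.norm(rv)/8.59),1))
E
python3 - <<'E'
from h import *
s=optics.get_image("side");cv2.imwrite("pics/s1.png",s)
c=proj("side",[.4535,.221,.0145])[0].round().astype(int);print(c)
for th in(75,85):print("sq",*panel("side",s,c,4,r=45,thr=th))
d(.6466,.1708,.094,155.26)
E
```

```text
[270 297]
sq [0.45505647 0.22117996] -34.689183138981235 [0.12551827 0.12626118]
sq [0.45331403 0.2215471 ] -34.92721045287805 [0.12652631 0.12734816]
tr [0.0059 0.0029 0.0637] dr [-0.1  -0.   -0.21] tcp [0.6508 0.1657 0.1577] t 1.65 rows 1.3
```

To row units: 0.0635 m / 0.5 = 0.127, 0.055 m / 0.5 = 0.11.

>>> {"name": "servo_tool", "arguments": {
  "targets": [
    {"jaw":1,"translation":[0.012,0.006,0.04],"dr":[0,0,0]},
    {"jaw":1,"translation":[0.012,0.006,0.08],"dr":[0,0,0]},
    {"jaw":1,"translation":[0.012,0.006,0.11],"dr":[0,0,0]},
    {"jaw":1,"translation":[0.012,0.006,0.127],"dr":[0,0,0]},
    {"jaw":1,"translation":[0.012,0.006,0.127],"dr":[0,0,0]}
  ]
}}

```text
time: 2.15
tcp_pos: [0.642, 0.176, 0.0956]
tool_rot: [-3.14, -0.002, 2.71]
contact_force: [-0.1, -0.2, 0.3]
finger_gap: 0.0856
grip_force: 0.0
```

>>> {"name": "servo_tool", "arguments": {
  "targets": [
    {"jaw":0.3,"translation":[0,0,0],"dr":[0,0,0]},
    {"jaw":0.3,"translation":[0,0,0],"dr":[0,0,0]},
    {"jaw":0.3,"translation":[0,0,0],"dr":[0,0,0]},
    {"jaw":0.3,"translation":[0,0,0],"dr":[0,0,0]},
    {"jaw":0.3,"translation":[0,0,0],"dr":[0,0,0]}
  ]
}}

```text
time: 2.65
tcp_pos: [0.6429, 0.176, 0.0977]
tool_rot: [3.141, 0.001, 2.71]
contact_force: [-0.9, -0.6, 4.0]
finger_gap: 0.0348
grip_force: 25.0
```

To row units: -0.06 m / 0.5 = -0.12, -0.04 m / 0.5 = -0.08.

>>> {"name": "servo_tool", "arguments": {
  "targets": [
    {"jaw":0.3,"translation":[0,0,-0.01],"dr":[0,0,0]},
    {"jaw":0.3,"translation":[0,0,-0.03],"dr":[0,0,0]},
    {"jaw":0.3,"translation":[0,0,-0.08],"dr":[0,0,0]},
    {"jaw":0.3,"translation":[0,0,-0.12],"dr":[0,0,0]},
    {"jaw":0.3,"translation":[0,0,-0.12],"dr":[0,0,0]}
  ]
}}

```text
time: 3.15
tcp_pos: [0.6438, 0.1762, 0.1605]
tool_rot: [3.139, 0.005, 2.71]
contact_force: [-0.5, 0.3, -0.0]
finger_gap: 0.0346
grip_force: 25.0
```

```bash
python3 - <<'E'
from h import *
from cell import ctrl
s=optics.get_image("side");x=proj("side",[[.645,.17,.12]])[0].astype(int);print(x,ctrl.tip_reach)
cv2.imwrite("pics/g1.png",up(s,x[0]-50,x[1]-35,x[0]+50,x[1]+40,8))
d(.4441,-.2395,.1565,155.26)
E
```

```text
[215 225] 0.025
tr [ 0.0068 -0.4607  0.0012] dr [0.08 0.15 0.  ] tcp [0.6431 0.1761 0.1584] t 3.2 rows 9.2
```

View pics/g1.png

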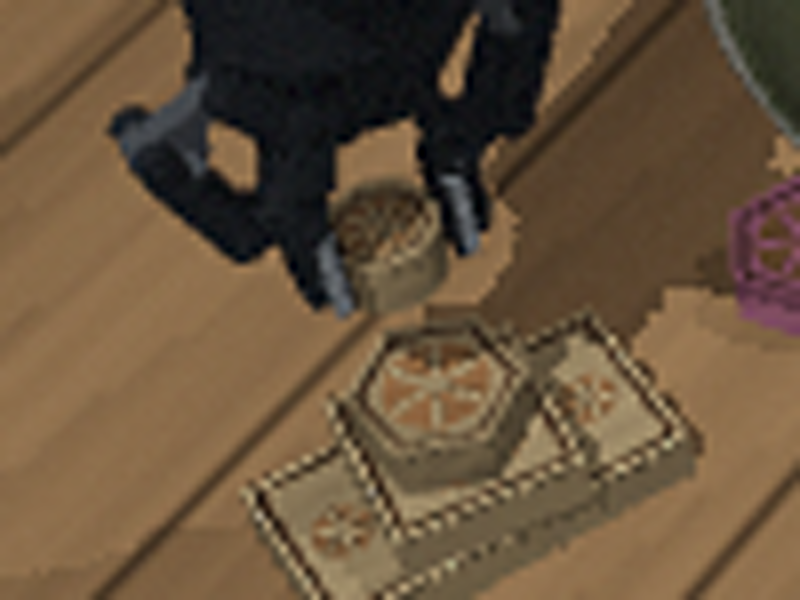

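```bash
python3 - <<'E'
from h import *
px=np.array([[388.5,216.5]])/8-.5+[165,190]
print(plane("side",px,.1487)[0]+[.0013,-.0004,0], "tcp .6426 .1767")
d(.6426,.1767,.1565,155.26)
E
```

```text
[0.6505521  0.16718666 0.1487    ] tcp .6426 .1767
tr [0.0007 0.0004 0.0019] dr [0.08 0.15 0.  ] tcp [0.6431 0.1761 0.1584] t 3.2 rows 0.0
```

To row units: -0.23 m / 0.5 = -0.46, -0.184 m / 0.5 = -0.368.

>>> {"name": "servo_tool", "arguments": {
  "targets": [
    {"jaw":0.3,"translation":[0.0028,-0.092,0],"dr":[0,0,0]},
    {"jaw":0.3,"translation":[0.0056,-0.184,0],"dr":[0,0,0]},
    {"jaw":0.3,"translation":[0.0084,-0.276,0],"dr":[0,0,0]},
    {"jaw":0.3,"translation":[0.0112,-0.368,0],"dr":[0,0,0]},
    {"jaw":0.3,"translation":[0.014,-0.46,0],"dr":[0,0,0]}
  ]
}}

```text
time: 3.7
tcp_pos: [0.5385, -0.0312, 0.156]
tool_rot: [-3.141, -0.002, 2.71]
contact_force: [0.4, -0.9, 0.0]
finger_gap: 0.0351
grip_force: 25.1
```

>>> {"name": "servo_tool", "arguments": {
  "targets": [
    {"jaw":0.3,"translation":[0.0028,-0.092,0],"dr":[0,0,0]},
    {"jaw":0.3,"translation":[0.0056,-0.184,0],"dr":[0,0,0]},
    {"jaw":0.3,"translation":[0.0084,-0.276,0],"dr":[0,0,0]},
    {"jaw":0.3,"translation":[0.0112,-0.368,0],"dr":[0,0,0]},
    {"jaw":0.3,"translation":[0.0146,-0.462,0],"dr":[0,0,0]}
  ]
}}

```text
time: 4.2
tcp_pos: [0.4353, -0.2378, 0.1561]
tool_rot: [3.141, -0.001, 2.71]
contact_force: [1.0, -0.6, -0.4]
finger_gap: 0.035
grip_force: 25.1
```

To row units: 0.09 m / 0.5 = 0.18, 0.07 m / 0.5 = 0.14.

>>> {"name": "servo_tool", "arguments": {
  "targets": [
    {"jaw":0.3,"translation":[0,0,0],"dr":[0,0,0]},
    {"jaw":0.3,"translation":[0,0,0.06],"dr":[0,0,0]},
    {"jaw":0.3,"translation":[0,0,0.14],"dr":[0,0,0]},
    {"jaw":0.3,"translation":[0,0,0.18],"dr":[0,0,0]},
    {"jaw":0.3,"translation":[0,0,0.18],"dr":[0,0,0]}
  ]
}}

```text
time: 4.7
tcp_pos: [0.4355, -0.2351, 0.0641]
tool_rot: [3.139, -0.006, 2.71]
contact_force: [-0.5, 0.1, 0.6]
finger_gap: 0.035
grip_force: 25.1
```

```bash
python3 - <<'E'
from h import *
s=optics.get_image("side");t=optics.get_image("top");cv2.imwrite("pics/s2.png",s);cv2.imwrite("pics/t2.png",t)
x=proj("side",[[.444,-.24,.03]])[0].astype(int);y=proj("top",[[.444,-.24,.03]])[0].astype(int);print(x,y)
cv2.imwrite("pics/g2.png",np.hstack([up(s,x[0]-25,x[1]-25,x[0]+25,x[1]+25,8),up(t,y[0]-25,y[1]-25,y[0]+25,y[1]+25,8)]))
d(.4368,-.2362,.0425,155.26)
E
```

```text
[362 179] [378 213]
tr [0.0002 0.0001 0.0245] dr [ 0.01 -0.04  0.03] tcp [ 0.4369 -0.2364  0.067 ] t 4.8 rows 0.5
```

View pics/g2.png

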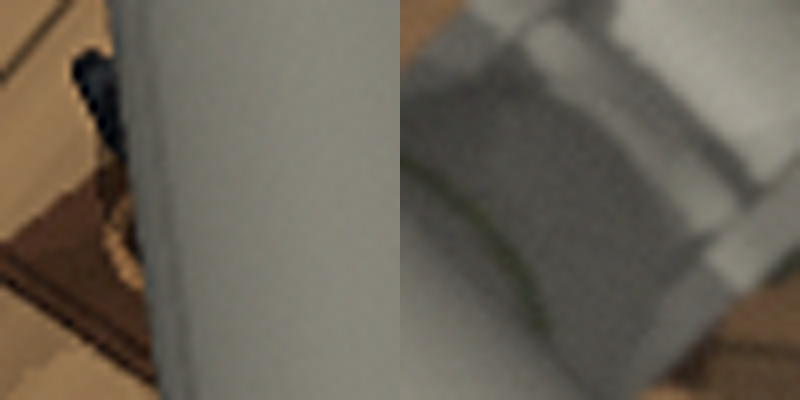

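The arm hides the panel in both views, so I will lower by position and force, then check after release.

To row units: 0.0225 m / 0.5 = 0.045, 0.01 m / 0.5 = 0.02.

>>> {"name": "servo_tool", "arguments": {
  "targets": [
    {"jaw":0.3,"translation":[0,0,0.02],"dr":[0,0,0]},
    {"jaw":0.3,"translation":[0,0,0.036],"dr":[0,0,0]},
    {"jaw":0.3,"translation":[0,0,0.042],"dr":[0,0,0]},
    {"jaw":0.3,"translation":[0,0,0.045],"dr":[0,0,0]},
    {"jaw":0.3,"translation":[0,0,0.045],"dr":[0,0,0]}
  ]
}}

```text
time: 5.3
tcp_pos: [0.4367, -0.2367, 0.0443]
tool_rot: [3.142, -0.0, 2.71]
contact_force: [0.0, 0.1, -0.4]
finger_gap: 0.0346
grip_force: 25.1
```

To row units: 0.0005 m / 0.5 = 0.001.

>>> {"name": "servo_tool", "arguments": {
  "targets": [
    {"jaw":0.3,"translation":[0,0,0.001],"dr":[0,0,0]},
    {"jaw":0.3,"translation":[0,0,0.001],"dr":[0,0,0]}
  ]
}}

```text
time: 5.5
tcp_pos: [0.4368, -0.2368, 0.044]
tool_rot: [-3.141, 0.0, 2.71]
contact_force: [0.8, 0.3, -0.1]
finger_gap: 0.0347
grip_force: 25.1
```

To row units: 0.001 m / 0.5 = 0.002, 0.0005 m / 0.5 = 0.001.

>>> {"name": "servo_tool", "arguments": {
  "targets": [
    {"jaw":0.3,"translation":[0,0,0.001],"dr":[0,0,0]},
    {"jaw":0.3,"translation":[0,0,0.002],"dr":[0,0,0]},
    {"jaw":0.3,"translation":[0,0,0.002],"dr":[0,0,0]}
  ]
}}

```text
time: 5.8
tcp_pos: [0.4368, -0.2368, 0.0436]
tool_rot: [-3.141, 0.001, 2.71]
contact_force: [-1.7, 1.7, 8.6]
finger_gap: 0.0348
grip_force: 25.8
```

To row units: 0.0005 m / 0.5 = 0.001.

>>> {"name": "servo_tool", "arguments": {
  "targets": [
    {"jaw":0.3,"translation":[0,0,0.001],"dr":[0,0,0]},
    {"jaw":0.3,"translation":[0,0,0.001],"dr":[0,0,0]}
  ]
}}

```text
time: 6.0
tcp_pos: [0.4368, -0.2368, 0.0435]
tool_rot: [-3.141, 0.001, 2.71]
contact_force: [-4.4, 2.8, 14.3]
finger_gap: 0.0352
grip_force: 26.3
```

To row units: -0.001 m / 0.5 = -0.002.

>>> {"name": "servo_tool", "arguments": {
  "targets": [
    {"jaw":0.3,"translation":[0,0,-0.002],"dr":[0,0,0]},
    {"jaw":0.5,"translation":[0,0,-0.002],"dr":[0,0,0]},
    {"jaw":0.65,"translation":[0,0,-0.002],"dr":[0,0,0]},
    {"jaw":0.7,"translation":[0,0,-0.002],"dr":[0,0,0]},
    {"jaw":0.7,"translation":[0,0,-0.002],"dr":[0,0,0]}
  ]
}}

```text
time: 6.5
tcp_pos: [0.4367, -0.2367, 0.0432]
tool_rot: [3.142, -0.0, 2.71]
contact_force: [-0.0, -0.4, 0.0]
finger_gap: 0.0597
grip_force: 0.0
```

To row units: 0.12 m / 0.5 = 0.24, -0.115 m / 0.5 = -0.23.

>>> {"name": "servo_tool", "arguments": {
  "targets": [
    {"jaw":0.7,"translation":[0,0,-0.04],"dr":[0,0,0]},
    {"jaw":0.8,"translation":[0,0,-0.1],"dr":[0,0,0]},
    {"jaw":1,"translation":[0,0.06,-0.18],"dr":[0,0,0]},
    {"jaw":1,"translation":[0,0.15,-0.22],"dr":[0,0,0]},
    {"jaw":1,"translation":[0,0.24,-0.23],"dr":[0,0,0]}
  ]
}}

```text
time: 7.0
tcp_pos: [0.4881, -0.1271, 0.1609]
tool_rot: [-3.141, 0.005, 2.708]
contact_force: [0.3, -1.0, -0.9]
finger_gap: 0.0853
grip_force: 0.0
```

To row units: 0.15 m / 0.5 = 0.3, 0.135 m / 0.5 = 0.27.

>>> {"name": "servo_tool", "arguments": {
  "targets": [
    {"jaw":1,"translation":[0,0.09,0],"dr":[0,0,0]},
    {"jaw":1,"translation":[0,0.18,0],"dr":[0,0,0]},
    {"jaw":1,"translation":[0,0.27,0],"dr":[0,0,0]},
    {"jaw":1,"translation":[0,0.3,0],"dr":[0,0,0]},
    {"jaw":1,"translation":[0,0.3,0],"dr":[0,0,0]}
  ]
}}

```text
time: 7.5
tcp_pos: [0.55, 0.0101, 0.158]
tool_rot: [-3.142, -0.0, 2.713]
contact_force: [-0.2, -0.4, 0.1]
finger_gap: 0.0855
grip_force: 0.0
```

```bash
python3 - <<'E'
from h import *
s=optics.get_image("side");t=optics.get_image("top");cv2.imwrite("pics/s3.png",s);cv2.imwrite("pics/t3.png",t)
x=proj("side",[[.444,-.24,.03]])[0].astype(int);y=proj("side",[[.645,.17,.06]])[0].astype(int);print(x,y)
cv2.imwrite("pics/g3.png",np.hstack([up(s,x[0]-25,x[1]-25,x[0]+25,x[1]+25,8),up(s,y[0]-25,y[1]-25,y[0]+25,y[1]+25,8)]))
E
```

```text
[362 179] [219 239]
```

View pics/g3.png

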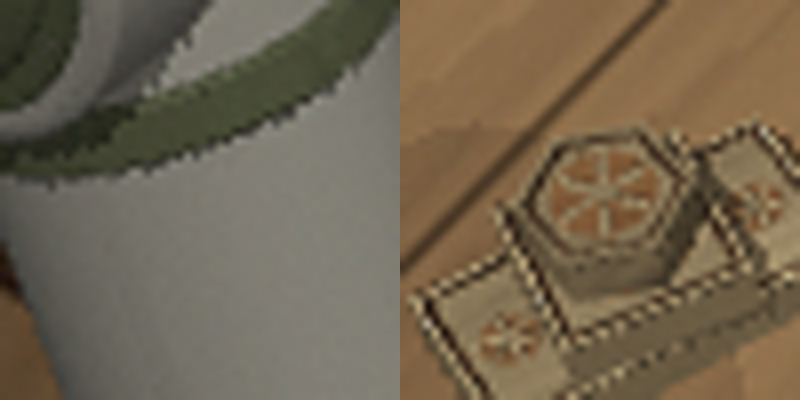

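```bash
python3 - <<'E'
from h import *
s=cv2.imread("pics/s1.png")
for th in(75,85):print("round in s1",*panel("side",s,(362,184),6,r=40,thr=th)); print(s[184,340:385,2])
f=lambda L:(np.array(L,float)-[400,0]+.5)/8-.5+[194,214]
h=plane("side",f([(545,135),(650,125),(703,178),(660,257),(562,252),(520,200)]),.066)[:,:2]
c=plane("side",f([(605,193)]),.066)[0,:2];print(c,h.mean(0))
w=(h-c)@[1,1j];print(abs(w),np.degrees(np.angle(w)),np.degrees(np.angle((w**6).sum()))/6)
E
```

```text
round in s1 [ 0.44280174 -0.23979891] -24.25776596740147 [0.05751685 0.05627287]
[ 90 115 114 109  78  65  66  67  67  60 122 144 143  60  63  69  70  70
  69  74  72  75  71  68  69  65  65  68  70  69  70  60  58 143 142  86
  68  70  72  74  75  71  68  70  72]
round in s1 [ 0.44280953 -0.2394632 ] -19.105018304259996 [0.05838686 0.05711469]
[ 90 115 114 109  78  65  66  67  67  60 122 144 143  60  63  69  70  70
  69  74  72  75  71  68  69  65  65  68  70  69  70  60  58 143 142  86
  68  70  72  74  75  71  68  70  72]
[0.64700708 0.16888699] [0.64717851 0.16784223]
[0.03337378 0.02993345 0.03160886 0.03340493 0.02573123 0.02730548] [ -14.35331197  -79.5439034  -137.66027549  161.24616762   97.81300347
   37.17237313] -17.99792026762613
```

To row units: 0.1857 m / 0.5 = 0.3714, -0.0231 m / 0.5 = -0.0462, -6.74 degrees / 90 = -0.0749.

>>> {"name": "servo_tool", "arguments": {
  "targets": [
    {"jaw":1,"translation":[-0.0116,0.092,0.004],"dr":[0,0,-0.0189]},
    {"jaw":1,"translation":[-0.023,0.186,0.008],"dr":[0,0,-0.0378]},
    {"jaw":1,"translation":[-0.0346,0.278,0.012],"dr":[0,0,-0.0556]},
    {"jaw":1,"translation":[-0.0462,0.3714,0.016],"dr":[0,0,-0.0749]},
    {"jaw":1,"translation":[-0.0462,0.3714,0.016],"dr":[0,0,-0.0749]}
  ]
}}

```text
time: 8.1
tcp_pos: [0.6498, 0.1698, 0.1492]
tool_rot: [3.141, -0.0, 2.83]
contact_force: [0.3, -0.7, -0.6]
finger_gap: 0.0855
grip_force: 0.0
```

```bash
python3 - <<'E'
from h import *
s=optics.get_image("side");cv2.imwrite("pics/s4.png",s)
x=proj("side",[[.444,-.24,.03]])[0].astype(int);y=proj("side",[[.645,.17,.06]])[0].astype(int);print(x,y)
cv2.imwrite("pics/g4.png",np.hstack([up(s,x[0]-20,x[1]-25,x[0]+30,x[1]+25,8),up(s,y[0]-25,y[1]-25,y[0]+25,y[1]+25,8)]))
d(.6484,.1681,.15,162)
E
```

```text
[362 179] [219 239]
tr [ 0.0006  0.0003 -0.0006] dr [-0.03 -0.04  0.05] tcp [0.6489 0.1676 0.1494] t 8.15 rows 0.0
```

View pics/g4.png

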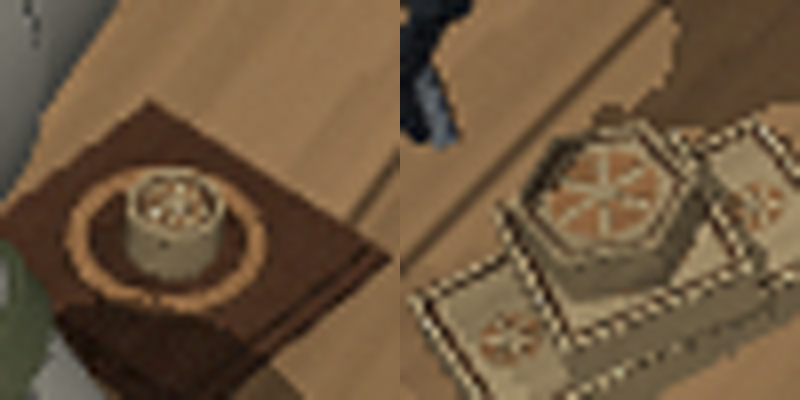

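```bash
python3 - <<'E'
from h import *
f=lambda L:(np.array(L,float)+.5)/8-.5+[342,154]
print(plane("side",f([(174.5,203)]),.034),plane("side",f([(166.5,237.5)]),.0155))
s=cv2.imread("pics/s4.png")
# pale low-saturation mask of the disc
a=up(s,342,154,392,204,8);hsv=cv2.cvtColor(a,cv2.COLOR_BGR2HSV)
print(hsv[255,175],hsv[195,175],hsv[240,240],hsv[190,130],hsv[280,60])
d(.6484,.1681,.15,162)
E
```

```text
[[ 0.44113307 -0.24009522  0.034     ]] [[ 0.44277427 -0.23912353  0.0155    ]]
[ 19  93 113] [ 18  99 149] [ 12 163  47] [ 18  92 150] [ 12 144  69]
tr [ 0.0006  0.0003 -0.0006] dr [-0.03 -0.04  0.05] tcp [0.6489 0.1676 0.1494] t 8.15 rows 0.0
```

```bash
cat > disc.py <<'E'
from h import *
def disc(s):
    a=up(s,342,154,392,204,8);hsv=cv2.cvtColor(a,cv2.COLOR_BGR2HSV)
    m=((hsv[:,:,1]<125)&(hsv[:,:,2]>75)).astype(np.uint8);m=cv2.morphologyEx(m,cv2.MORPH_CLOSE,np.ones((15,15)))
    _,l,st,_=cv2.connectedComponentsWithStats(m);i=l[255,175];m=l==i;print(st[i])
    A=region("side",m,342,154,8,.034);B=region("side",m,342,154,8,.012)
    e=P["side"]["eye"][:2];v=np.array([.442,-.24])-e;v/=np.linalg.norm(v);w=np.array([-v[1],v[0]])
    la=(A@w);lb=(B@w);return v*((A@v).max()+(B@v).min())/2+w*(la.max()+la.min())/2,(A@v).max()-(B@v).min(),np.ptp(la)
def ring(s):
    # moulding: bright band; inner dark + band silhouettes measured on unobstructed image
    return panel("side",s,(362,184),6,r=40,thr=85)
E
python3 - <<'E'
from disc import *
print(disc(cv2.imread("pics/s4.png")),ring(cv2.imread("pics/s1.png")))
E
```

```text
[ 125  166  101  116 9643]
(array([ 0.44106428, -0.24042266]), np.float64(0.03938115698722067), np.float64(0.03731968901168742)) (array([ 0.44280953, -0.2394632 ]), np.float64(-19.105018304259996), array([0.05838686, 0.05711469]))
```

To row units: -0.2254 m / 0.5 = -0.4508, -0.18 m / 0.5 = -0.36.

>>> {"name": "servo_tool", "arguments": {
  "targets": [
    {"jaw":1,"translation":[0.014,-0.09,0],"dr":[0,0,0]},
    {"jaw":1,"translation":[0.028,-0.18,0],"dr":[0,0,0]},
    {"jaw":1,"translation":[0.042,-0.27,0],"dr":[0,0,0]},
    {"jaw":1,"translation":[0.056,-0.36,0],"dr":[0,0,0]},
    {"jaw":1,"translation":[0.0694,-0.4508,0],"dr":[0,0,0]}
  ]
}}

```text
time: 8.65
tcp_pos: [0.5435, -0.0395, 0.1507]
tool_rot: [-3.141, 0.0, 2.825]
contact_force: [0.5, -0.1, -0.5]
finger_gap: 0.0854
grip_force: 0.0
```

To row units: -0.2253 m / 0.5 = -0.4506, -0.18 m / 0.5 = -0.36, 6.74 degrees / 90 = 0.0749.

>>> {"name": "servo_tool", "arguments": {
  "targets": [
    {"jaw":1,"translation":[0.014,-0.09,0],"dr":[0,0,0.0144]},
    {"jaw":1,"translation":[0.028,-0.18,0],"dr":[0,0,0.0289]},
    {"jaw":1,"translation":[0.042,-0.27,0],"dr":[0,0,0.0444]},
    {"jaw":1,"translation":[0.056,-0.36,0],"dr":[0,0,0.06]},
    {"jaw":1,"translation":[0.0692,-0.4506,0],"dr":[0,0,0.0749]}
  ]
}}

```text
time: 9.15
tcp_pos: [0.4403, -0.2423, 0.1507]
tool_rot: [-3.141, -0.0, 2.706]
contact_force: [0.2, -0.6, -0.4]
finger_gap: 0.0854
grip_force: 0.0
```

>>> {"name": "servo_tool", "arguments": {
  "targets": [
    {"jaw":1,"translation":[0,0,0],"dr":[0,0,0]},
    {"jaw":1,"translation":[0,0,0],"dr":[0,0,0]},
    {"jaw":1,"translation":[0,0,0],"dr":[0,0,0]}
  ]
}}

```text
time: 9.45
tcp_pos: [0.4425, -0.2396, 0.1505]
tool_rot: [3.141, -0.0, 2.709]
contact_force: [-0.2, 0.1, -1.0]
finger_gap: 0.0852
grip_force: 0.0
```

```bash
python3 - <<'E'
from h import *
d(.4432,-.2392,.0435,155.26)
E
```

```text
tr [-0.0005  0.0006  0.107 ] dr [ 0.01 -0.02 -0.04] tcp [ 0.4425 -0.2396  0.1505] t 9.45 rows 2.1
```

>>> {"name": "servo_tool", "arguments": {
  "targets": [
    {"jaw":1,"translation":[0,0,0.08],"dr":[0,0,0]},
    {"jaw":1,"translation":[0,0,0.16],"dr":[0,0,0]},
    {"jaw":1,"translation":[0,0,0.2],"dr":[0,0,0]},
    {"jaw":1,"translation":[0,0,0.212],"dr":[0,0,0]},
    {"jaw":0.5,"translation":[0,0,0.212],"dr":[0,0,0]}
  ]
}}

```text
time: 9.95
tcp_pos: [0.4434, -0.2391, 0.0442]
tool_rot: [3.141, -0.001, 2.711]
contact_force: [-0.1, -0.5, 0.8]
finger_gap: 0.0734
grip_force: 0.0
```

To row units: -0.004 m / 0.5 = -0.008, -0.002 m / 0.5 = -0.004.

>>> {"name": "servo_tool", "arguments": {
  "targets": [
    {"jaw":0.3,"translation":[0,0,0],"dr":[0,0,0]},
    {"jaw":0.3,"translation":[0,0,0],"dr":[0,0,0]},
    {"jaw":0.3,"translation":[0,0,0],"dr":[0,0,0]},
    {"jaw":0.3,"translation":[0,0,-0.004],"dr":[0,0,0]},
    {"jaw":0.3,"translation":[0,0,-0.008],"dr":[0,0,0]}
  ]
}}

```text
time: 10.45
tcp_pos: [0.4433, -0.2398, 0.0488]
tool_rot: [-3.141, 0.001, 2.71]
contact_force: [0.2, -0.6, 0.5]
finger_gap: 0.0349
grip_force: 24.9
```

To row units: 0.0038 m / 0.5 = 0.0076, 0.0035 m / 0.5 = 0.007.

>>> {"name": "servo_tool", "arguments": {
  "targets": [
    {"jaw":0.3,"translation":[-0.0024,0.0032,0],"dr":[0,0,0]},
    {"jaw":0.3,"translation":[-0.0024,0.0032,0],"dr":[0,0,0]},
    {"jaw":0.3,"translation":[-0.0024,0.0032,0.004],"dr":[0,0,0]},
    {"jaw":0.3,"translation":[-0.0024,0.0032,0.007],"dr":[0,0,0]},
    {"jaw":0.3,"translation":[-0.0024,0.0032,0.0076],"dr":[0,0,0]}
  ]
}}

```text
time: 10.95
tcp_pos: [0.445, -0.2388, 0.0455]
tool_rot: [-3.141, 0.001, 2.71]
contact_force: [-4.0, 3.5, 18.5]
finger_gap: 0.0351
grip_force: 26.5
```

To row units: 0.0002 m / 0.5 = 0.0004.

>>> {"name": "servo_tool", "arguments": {
  "targets": [
    {"jaw":0.3,"translation":[0,0,0.0004],"dr":[0,0,0]},
    {"jaw":0.3,"translation":[0,0,0.0004],"dr":[0,0,0]}
  ]
}}

```text
time: 11.15
tcp_pos: [0.445, -0.2388, 0.0455]
tool_rot: [-3.141, 0.001, 2.71]
contact_force: [-3.1, 2.9, 17.0]
finger_gap: 0.035
grip_force: 26.4
```

To row units: -0.0015 m / 0.5 = -0.003.

>>> {"name": "servo_tool", "arguments": {
  "targets": [
    {"jaw":0.3,"translation":[0,0,-0.003],"dr":[0,0,0]},
    {"jaw":0.5,"translation":[0,0,-0.003],"dr":[0,0,0]},
    {"jaw":0.65,"translation":[0,0,-0.003],"dr":[0,0,0]},
    {"jaw":0.7,"translation":[0,0,-0.003],"dr":[0,0,0]},
    {"jaw":0.7,"translation":[0,0,-0.003],"dr":[0,0,0]}
  ]
}}

```text
time: 11.65
tcp_pos: [0.4449, -0.2388, 0.0456]
tool_rot: [3.141, -0.0, 2.71]
contact_force: [0.9, 0.1, 0.8]
finger_gap: 0.0597
grip_force: 0.0
```

To row units: 0.12 m / 0.5 = 0.24, -0.105 m / 0.5 = -0.21.

>>> {"name": "servo_tool", "arguments": {
  "targets": [
    {"jaw":0.7,"translation":[0,0,-0.04],"dr":[0,0,0]},
    {"jaw":0.8,"translation":[0,0,-0.1],"dr":[0,0,0]},
    {"jaw":1,"translation":[0,0.06,-0.17],"dr":[0,0,0]},
    {"jaw":1,"translation":[0,0.15,-0.21],"dr":[0,0,0]},
    {"jaw":1,"translation":[0,0.24,-0.21],"dr":[0,0,0]}
  ]
}}

```text
time: 12.15
tcp_pos: [0.4966, -0.1293, 0.1536]
tool_rot: [-3.141, 0.006, 2.708]
contact_force: [1.2, -0.6, 0.0]
finger_gap: 0.0852
grip_force: 0.0
```

To row units: 0.225 m / 0.5 = 0.45, 0.18 m / 0.5 = 0.36.

>>> {"name": "servo_tool", "arguments": {
  "targets": [
    {"jaw":1,"translation":[0,0.09,0],"dr":[0,0,0]},
    {"jaw":1,"translation":[0,0.18,0],"dr":[0,0,0]},
    {"jaw":1,"translation":[-0.008,0.27,0],"dr":[0,0,0]},
    {"jaw":1,"translation":[-0.016,0.36,0],"dr":[0,0,0]},
    {"jaw":1,"translation":[-0.024,0.45,0],"dr":[0,0,0]}
  ]
}}

```text
time: 12.65
tcp_pos: [0.6009, 0.0714, 0.1507]
tool_rot: [-3.141, -0.0, 2.71]
contact_force: [1.2, -0.1, 0.4]
finger_gap: 0.0853
grip_force: 0.0
```

To row units: 0.1106 m / 0.5 = 0.2212, 0.09 m / 0.5 = 0.18, -6.74 degrees / 90 = -0.0749.

>>> {"name": "servo_tool", "arguments": {
  "targets": [
    {"jaw":1,"translation":[-0.002,0.09,0],"dr":[0,0,-0.0189]},
    {"jaw":1,"translation":[-0.004,0.18,0],"dr":[0,0,-0.0378]},
    {"jaw":1,"translation":[-0.0056,0.2212,0],"dr":[0,0,-0.0749]},
    {"jaw":1,"translation":[-0.0056,0.2212,0],"dr":[0,0,-0.0749]},
    {"jaw":1,"translation":[-0.0056,0.2212,0],"dr":[0,0,-0.0749]}
  ]
}}

```text
time: 13.15
tcp_pos: [0.6488, 0.1686, 0.1503]
tool_rot: [-3.141, -0.001, 2.827]
contact_force: [-0.1, -0.2, -0.5]
finger_gap: 0.0854
grip_force: 0.0
```

```bash
python3 - <<'E'
from disc import *
s=optics.get_image("side");cv2.imwrite("pics/s5.png",s);print(disc(s),"panel .4428 -.2394")
d(.649,.1695,.073,162)
E
```

```text
[ 117  166  104  116 9775]
(array([ 0.44325189, -0.2393792 ]), np.float64(0.038870208130985795), np.float64(0.03827635027631798)) panel .4428 -.2394
tr [0.0001 0.0016 0.0775] dr [-0.03 -0.04 -0.08] tcp [0.6487 0.168  0.1505] t 13.2 rows 1.6
```

To row units: 0.077 m / 0.5 = 0.154, 0.03 m / 0.5 = 0.06.

>>> {"name": "servo_tool", "arguments": {
  "targets": [
    {"jaw":1,"translation":[0,0.002,0.06],"dr":[0,0,0]},
    {"jaw":1,"translation":[0,0.002,0.12],"dr":[0,0,0]},
    {"jaw":1,"translation":[0,0.002,0.154],"dr":[0,0,0]},
    {"jaw":1,"translation":[0,0.002,0.154],"dr":[0,0,0]},
    {"jaw":1,"translation":[0,0.002,0.154],"dr":[0,0,0]}
  ]
}}

```text
time: 13.7
tcp_pos: [0.6496, 0.1688, 0.0747]
tool_rot: [3.141, 0.001, 2.826]
contact_force: [0.7, 0.4, 1.0]
finger_gap: 0.0853
grip_force: 0.0
```

>>> {"name": "servo_tool", "arguments": {
  "targets": [
    {"jaw":0.7,"translation":[0,0,0],"dr":[0,0,0]},
    {"jaw":0.5,"translation":[0,0,0],"dr":[0,0,0]},
    {"jaw":0.5,"translation":[0,0,0],"dr":[0,0,0]},
    {"jaw":0.5,"translation":[0,0,0],"dr":[0,0,0]},
    {"jaw":0.5,"translation":[0,0,0],"dr":[0,0,0]}
  ],
  "grip_force": 30
}}

```text
time: 14.2
tcp_pos: [0.6498, 0.1697, 0.0751]
tool_rot: [3.141, 0.002, 2.827]
contact_force: [-1.1, -1.4, 6.6]
finger_gap: 0.0513
grip_force: 31.1
```

To row units: -0.06 m / 0.5 = -0.12, -0.035 m / 0.5 = -0.07.

>>> {"name": "servo_tool", "arguments": {
  "targets": [
    {"jaw":0.5,"translation":[0,0,-0.008],"dr":[0,0,0]},
    {"jaw":0.5,"translation":[0,0,-0.024],"dr":[0,0,0]},
    {"jaw":0.5,"translation":[0,0,-0.07],"dr":[0,0,0]},
    {"jaw":0.5,"translation":[0,0,-0.12],"dr":[0,0,0]},
    {"jaw":0.5,"translation":[0,0,-0.12],"dr":[0,0,0]}
  ]
}}

```text
time: 14.7
tcp_pos: [0.6508, 0.17, 0.138]
tool_rot: [3.139, 0.006, 2.828]
contact_force: [-0.2, -0.1, -0.4]
finger_gap: 0.0515
grip_force: 31.4
```

>>> {"name": "servo_tool", "arguments": {
  "targets": [
    {"jaw":0.5,"translation":[-0.026,-0.086,0],"dr":[0,0,0]},
    {"jaw":0.5,"translation":[-0.052,-0.172,0],"dr":[0,0,0]},
    {"jaw":0.5,"translation":[-0.078,-0.258,0],"dr":[0,0,0]},
    {"jaw":0.5,"translation":[-0.104,-0.344,0],"dr":[0,0,0]},
    {"jaw":0.5,"translation":[-0.13,-0.43,0],"dr":[0,0,0]}
  ]
}}

```text
time: 15.2
tcp_pos: [0.6443, -0.0564, 0.1334]
tool_rot: [3.142, -0.001, 2.828]
contact_force: [1.0, 0.6, 0.1]
finger_gap: 0.0512
grip_force: 31.4
```

To row units: -0.0872 m / 0.5 = -0.1744, -0.043 m / 0.5 = -0.086, 25.15 degrees / 90 = 0.2794.

>>> {"name": "servo_tool", "arguments": {
  "targets": [
    {"jaw":0.5,"translation":[-0.026,-0.086,0],"dr":[0,0,0.0778]},
    {"jaw":0.5,"translation":[-0.053,-0.1744,0],"dr":[0,0,0.1556]},
    {"jaw":0.5,"translation":[-0.053,-0.1744,0],"dr":[0,0,0.2333]},
    {"jaw":0.5,"translation":[-0.053,-0.1744,0],"dr":[0,0,0.2794]},
    {"jaw":0.5,"translation":[-0.053,-0.1744,0],"dr":[0,0,0.2794]}
  ]
}}

```text
time: 15.7
tcp_pos: [0.6427, -0.1462, 0.1332]
tool_rot: [-3.141, -0.001, 2.387]
contact_force: [0.3, 0.4, 0.2]
finger_gap: 0.0515
grip_force: 31.5
```

```bash
python3 - <<'E'
from h import *
s=optics.get_image("side");cv2.imwrite("pics/s6.png",s)
d(.6432,-.1461,.0431,136.85)
E
```

```text
tr [-0.0005  0.0001  0.0902] dr [-0.01 -0.05  0.1 ] tcp [ 0.6428 -0.1459  0.1333] t 15.75 rows 1.8
```

Descend .086, then creep to contact.

To row units: 0.087 m / 0.5 = 0.174, 0.08 m / 0.5 = 0.16.

>>> {"name": "servo_tool", "arguments": {
  "targets": [
    {"jaw":0.5,"translation":[0,0,0.07],"dr":[0,0,0]},
    {"jaw":0.5,"translation":[0,0,0.13],"dr":[0,0,0]},
    {"jaw":0.5,"translation":[0,0,0.16],"dr":[0,0,0]},
    {"jaw":0.5,"translation":[0,0,0.174],"dr":[0,0,0]},
    {"jaw":0.5,"translation":[0,0,0.174],"dr":[0,0,0]}
  ]
}}

```text
time: 16.25
tcp_pos: [0.6429, -0.1455, 0.0461]
tool_rot: [-3.141, -0.001, 2.39]
contact_force: [-0.8, -0.3, -0.6]
finger_gap: 0.0512
grip_force: 31.5
```

To row units: 0.002 m / 0.5 = 0.004, 0.001 m / 0.5 = 0.002.

>>> {"name": "servo_tool", "arguments": {
  "targets": [
    {"jaw":0.5,"translation":[0,0,0.002],"dr":[0,0,0]},
    {"jaw":0.5,"translation":[0,0,0.004],"dr":[0,0,0]},
    {"jaw":0.5,"translation":[0,0,0.004],"dr":[0,0,0]}
  ]
}}

```text
time: 16.55
tcp_pos: [0.6433, -0.146, 0.0455]
tool_rot: [3.141, 0.001, 2.389]
contact_force: [-0.4, 0.1, -0.9]
finger_gap: 0.0514
grip_force: 31.5
```

>>> {"name": "servo_tool", "arguments": {
  "targets": [
    {"jaw":0.5,"translation":[0,0,0.0014],"dr":[0,0,0]},
    {"jaw":0.5,"translation":[0,0,0.0014],"dr":[0,0,0]}
  ]
}}

```text
time: 16.75
tcp_pos: [0.6431, -0.146, 0.0443]
tool_rot: [3.142, 0.0, 2.389]
contact_force: [-0.0, 0.6, 1.0]
finger_gap: 0.0514
grip_force: 31.5
```

To row units: 0.0006 m / 0.5 = 0.0012.

>>> {"name": "servo_tool", "arguments": {
  "targets": [
    {"jaw":0.5,"translation":[0,0,0.0012],"dr":[0,0,0]},
    {"jaw":0.5,"translation":[0,0,0.0012],"dr":[0,0,0]}
  ]
}}

```text
time: 16.95
tcp_pos: [0.643, -0.1459, 0.0435]
tool_rot: [-3.142, -0.0, 2.388]
contact_force: [1.0, 1.7, -0.1]
finger_gap: 0.0513
grip_force: 31.5
```

To row units: 0.0005 m / 0.5 = 0.001.

>>> {"name": "servo_tool", "arguments": {
  "targets": [
    {"jaw":0.5,"translation":[0,0,0.001],"dr":[0,0,0]},
    {"jaw":0.5,"translation":[0,0,0.001],"dr":[0,0,0]}
  ]
}}

```text
time: 17.15
tcp_pos: [0.6431, -0.1459, 0.0432]
tool_rot: [3.142, 0.0, 2.389]
contact_force: [-0.7, 0.5, 2.2]
finger_gap: 0.0513
grip_force: 31.6
```

To row units: 0.0004 m / 0.5 = 0.0008.

>>> {"name": "servo_tool", "arguments": {
  "targets": [
    {"jaw":0.5,"translation":[0,0,0.0008],"dr":[0,0,0]},
    {"jaw":0.6,"translation":[0,0,0],"dr":[0,0,0]},
    {"jaw":0.75,"translation":[0,0,0],"dr":[0,0,0]},
    {"jaw":0.85,"translation":[0,0,0],"dr":[0,0,0]},
    {"jaw":0.85,"translation":[0,0,0],"dr":[0,0,0]}
  ]
}}

```text
time: 17.65
tcp_pos: [0.643, -0.1459, 0.0429]
tool_rot: [-3.142, -0.0, 2.388]
contact_force: [-1.1, 0.7, -0.3]
finger_gap: 0.0727
grip_force: 0.0
```

To row units: -0.105 m / 0.5 = -0.21, -0.09 m / 0.5 = -0.18.

>>> {"name": "servo_tool", "arguments": {
  "targets": [
    {"jaw":0.85,"translation":[0,0,-0.03],"dr":[0,0,0]},
    {"jaw":1,"translation":[0,0,-0.1],"dr":[0,0,0]},
    {"jaw":1,"translation":[0.04,0.044,-0.18],"dr":[0,0,0]},
    {"jaw":1,"translation":[0.1,0.11,-0.21],"dr":[0,0,0]},
    {"jaw":1,"translation":[0.166,0.18,-0.21],"dr":[0,0,0]}
  ]
}}

```text
time: 18.15
tcp_pos: [0.6452, -0.0231, 0.1525]
tool_rot: [3.138, 0.006, 2.387]
contact_force: [0.8, -0.7, -0.7]
finger_gap: 0.0855
grip_force: 0.0
```

To row units: 0.1427 m / 0.5 = 0.2854, 0.1306 m / 0.5 = 0.2612, -14.1 degrees / 90 = -0.1567.

>>> {"name": "servo_tool", "arguments": {
  "targets": [
    {"jaw":1,"translation":[0.066,0.072,0],"dr":[0,0,-0.0556]},
    {"jaw":1,"translation":[0.132,0.144,0],"dr":[0,0,-0.1111]},
    {"jaw":1,"translation":[0.198,0.216,0],"dr":[0,0,-0.1567]},
    {"jaw":1,"translation":[0.2612,0.2854,0],"dr":[0,0,-0.1567]},
    {"jaw":1,"translation":[0.2612,0.2854,0],"dr":[0,0,-0.1567]}
  ]
}}

```text
time: 18.65
tcp_pos: [0.6455, 0.1757, 0.1492]
tool_rot: [3.14, 0.0, 2.641]
contact_force: [-1.0, -1.1, -0.5]
finger_gap: 0.0854
grip_force: 0.0
```

```bash
python3 - <<'E'
from h import *
s=optics.get_image("side");t=optics.get_image("top");cv2.imwrite("pics/s7.png",s);cv2.imwrite("pics/t7.png",t)
x=proj("side",[[.6414,-.1467,.03]])[0].astype(int);y=proj("side",[[.645,.17,.04]])[0].astype(int);print(x,y)
cv2.imwrite("pics/g7.png",np.hstack([up(s,x[0]-25,x[1]-25,x[0]+25,x[1]+25,8),up(s,y[0]-25,y[1]-25,y[0]+25,y[1]+25,8)]))
d(.646,.17,.05,151)
E
```

```text
[290 174] [221 244]
tr [-0.0002 -0.001   0.0989] dr [0.02 0.05 0.06] tcp [0.6462 0.1709 0.1489] t 18.75 rows 2.0
```

View pics/g7.png

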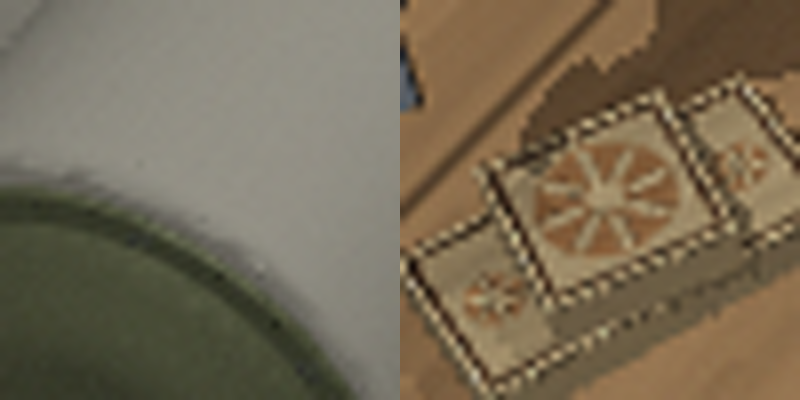

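```bash
python3 - <<'E'
from h import *
f=lambda L:(np.array(L,float)-[400,0]+.5)/8-.5+[196,219]
q=plane("side",f([(485,165),(658,95),(738,218),(558,302)]),.044)[:,:2];print(q.mean(0))
for i in range(4):
    e=q[(i+1)%4]-q[i];print(np.degrees(np.arctan2(e[1],e[0]))%90,np.linalg.norm(e))
t=cv2.imread("pics/t7.png");a=up(t,330,130,376,176,8);hsv=cv2.cvtColor(a,cv2.COLOR_BGR2HSV);print(hsv[184,::40].tolist())
m=(hsv[:,:,1]<125)&(hsv[:,:,2]>75);print(m.sum(),t[154,340:368,2],t[145:165,353,2])
E
```

```text
[0.64433703 0.16729971]
60.04456387306594 0.06081536713706248
64.36877518264748 0.06081700533771827
62.97224832903796 0.06318240461021768
62.10782874371525 0.06391238972327005
[[16, 121, 95], [15, 120, 70], [13, 138, 129], [14, 114, 76], [17, 107, 150], [16, 107, 150], [16, 107, 148], [13, 140, 100], [11, 128, 68], [14, 118, 155]]
81504 [123 143 128  92  71  77  95 110 125 137 143 143 144 148 145 153 157 156
 148 141 134 121 111  88  73 104 136 140] [127 141 144 144 145 144 144 141 145 148 148 142 134 121 101  86  74  70
  82 114]
```

```bash
cat >> h.py <<'E'
def onlay(n,img,c,r,k,thr,f=8,zt=.034,zb=.012,show=None):
    x0,y0=c[0]-r,c[1]-r;a=up(img,x0,y0,c[0]+r,c[1]+r,f)
    m=(a[:,:,2]>thr).astype(np.uint8);m=cv2.morphologyEx(m,cv2.MORPH_OPEN,np.ones((7,7)))
    _,l,st,_=cv2.connectedComponentsWithStats(m,connectivity=4);i=l[r*f,r*f];m=(l==i).astype(np.uint8)
    m=cv2.morphologyEx(m,cv2.MORPH_CLOSE,np.ones((25,25)))
    if show: a[cv2.morphologyEx(m,cv2.MORPH_GRADIENT,np.ones((3,3)))>0]=(0,255,0);cv2.imwrite(show,a)
    A=region(n,m,x0,y0,f,zt);B=region(n,m,x0,y0,f,zb);M=(A+B)/2
    v=A.mean(0)-P[n]["eye"][:2];v/=np.linalg.norm(v);w=np.array([-v[1],v[0]])
    c=v*((A@v).max()+(B@v).min())/2+w*((A@w).max()+(A@w).min())/2
    return c,((A@v).max()-(B@v).min(),np.ptp(A@w)),pose(A,k)
E
python3 - <<'E'
from h import *
t=cv2.imread("pics/t7.png");
for th in(85,95,105,115):print(th,*onlay("top",t,(353,154),24,6,th,show="pics/m.png" if th==95 else None))
t0=cv2.imread("pics/top0.png");print(panel("top",t,(353,154),6,thr=85)[:2])
E
```

```text
85 [ 0.64425184 -0.14321765] (np.float64(0.18565208360848606), np.float64(0.19163868153401198)) (array([ 0.63947569, -0.14620344]), np.float64(-19.274006029278848))
95 [ 0.64187749 -0.15870775] (np.float64(0.18768072775643552), np.float64(0.1645305218356094)) (array([ 0.64275323, -0.16235062]), np.float64(-24.332889719249582))
105 [ 0.64118306 -0.14691148] (np.float64(0.08863736427077928), np.float64(0.10254233903301592)) (array([ 0.64112716, -0.14871352]), np.float64(16.245849843962173))
115 [ 0.64729846 -0.14765624] (np.float64(0.045368004082819935), np.float64(0.05398642244513814)) (array([ 0.64260567, -0.14773938]), np.float64(15.671048064068268))
(array([ 0.64391889, -0.14707032]), np.float64(-28.932989389260587))
```

View pics/m.png

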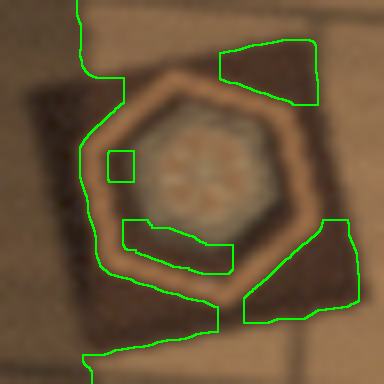

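```bash
python3 - <<'E'
from h import *
t=cv2.imread("pics/t7.png");f=8;r=24;x0,y0=353-r,154-r
a=up(t,x0,y0,353+r,154+r,f);S=cv2.GaussianBlur(cv2.cvtColor(a,cv2.COLOR_BGR2HSV),(9,9),0)[:,:,1]
print(S[180,90:310:8]);print(S[70:300:8,205]);print(a[180,90:310:8,2])
from scipy import ndimage
for th in(112,118,124):
    m=(S<th).astype(np.uint8);yy,xx=np.mgrid[:2*r*f,:2*r*f];m[np.hypot(xx-205,yy-190)>95]=0
    m=cv2.morphologyEx(m,cv2.MORPH_CLOSE,np.ones((31,31)));m=cv2.morphologyEx(m,cv2.MORPH_OPEN,np.ones((21,21)))
    ys,xs=np.nonzero(m);A=region("top",m,x0,y0,f,.034);B=region("top",m,x0,y0,f,.012)
    v=A.mean(0)-P["top"]["eye"][:2];v/=np.linalg.norm(v);w=np.array([-v[1],v[0]])
    print(th,(xs.min(),xs.max(),ys.min(),ys.max()),v*((A@v).max()+(B@v).min())/2+w*((A@w).max()+(A@w).min())/2,(A@v).max()-(B@v).min(),np.ptp(A@w),pose(A,6))
E
```

```text
[136 137 134 122 121 104  97  99 105 103 104 105 109 108 104 104 111 122
 127 117 106 100 100  91 123 137 136 136]
[125 133 137 134 123 102  96 103 116 117 113 110 105  99 105 115 124 122
 109  96  94  97  94 108 125 117 117 121 130]
[141 137 107  78  67  81 105 121 126 146 156 156 145 141 146 143 142 144
 147 150 145 129 112  88  75 112 145 135]
112 (np.int64(126), np.int64(280), np.int64(105), np.int64(255)) [ 0.64366723 -0.14814223] 0.05660579972978608 0.0679206973745871 (array([ 0.64049346, -0.14720301]), np.float64(16.975398276524203))
118 (np.int64(117), np.int64(282), np.int64(103), np.int64(260)) [ 0.64314563 -0.14683346] 0.06001679030578455 0.07208042085897533 (array([ 0.63998238, -0.14632107]), np.float64(18.042789099844565))
124 (np.int64(116), np.int64(285), np.int64(100), np.int64(280)) [ 0.63983752 -0.14682432] 0.06865897450249814 0.07356824336737562 (array([ 0.63883845, -0.14638811]), np.float64(14.804153090074692))
```

To row units: 0.222 m / 0.5 = 0.444, 0.178 m / 0.5 = 0.356.

>>> {"name": "servo_tool", "arguments": {
  "targets": [
    {"jaw":1,"translation":[0.088,0.017,-0.02],"dr":[0,0,0]},
    {"jaw":1,"translation":[0.176,0.034,-0.04],"dr":[0,0,0]},
    {"jaw":1,"translation":[0.266,0.051,-0.06],"dr":[0,0,0]},
    {"jaw":1,"translation":[0.356,0.068,-0.08],"dr":[0,0,0]},
    {"jaw":1,"translation":[0.444,0.085,-0.1],"dr":[0,0,0]}
  ]
}}

```text
time: 19.25
tcp_pos: [0.472, 0.3144, 0.1992]
tool_rot: [3.141, 0.001, 2.632]
contact_force: [0.7, 0.4, 0.4]
finger_gap: 0.0854
grip_force: 0.0
```

To row units: 0.222 m / 0.5 = 0.444, 0.178 m / 0.5 = 0.356.

>>> {"name": "servo_tool", "arguments": {
  "targets": [
    {"jaw":1,"translation":[0.088,0.017,-0.02],"dr":[0,0,0]},
    {"jaw":1,"translation":[0.176,0.034,-0.04],"dr":[0,0,0]},
    {"jaw":1,"translation":[0.266,0.051,-0.06],"dr":[0,0,0]},
    {"jaw":1,"translation":[0.356,0.068,-0.08],"dr":[0,0,0]},
    {"jaw":1,"translation":[0.444,0.085,-0.1],"dr":[0,0,0]}
  ]
}}

```text
time: 19.75
tcp_pos: [0.2989, 0.4597, 0.2493]
tool_rot: [3.141, 0.001, 2.632]
contact_force: [0.5, 0.0, 0.3]
finger_gap: 0.0855
grip_force: 0.0
```

```bash
python3 - <<'E'
from h import *
s=optics.get_image("side");cv2.imwrite("pics/s8.png",s)
x=proj("side",[[.6414,-.1467,.03]])[0].astype(int);y=proj("side",[[.645,.17,.04]])[0].astype(int);print(x,y)
cv2.imwrite("pics/g8.png",np.hstack([up(s,x[0]-25,x[1]-25,x[0]+25,x[1]+25,8),up(s,y[0]-25,y[1]-25,y[0]+25,y[1]+25,8)]))
E
```

```text
[290 174] [221 244]
```

View pics/g8.png

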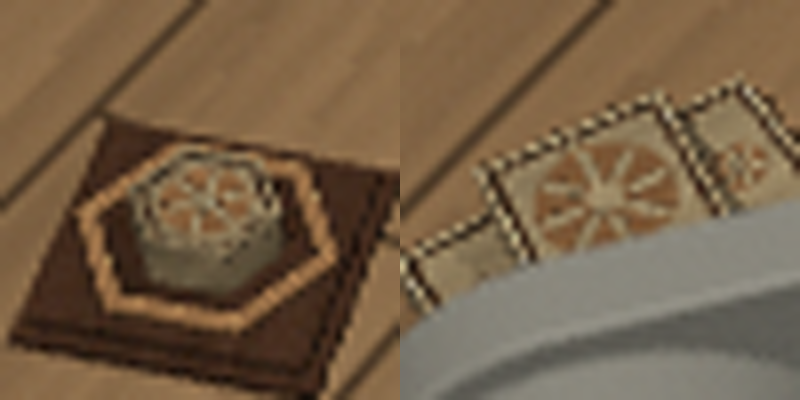

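```bash
cat >> h.py <<'E'
def pale(n,img,c,r,k,f=8,zt=.034,zb=.012,sat=122,V=60,sub=None):
    x0,y0=c[0]-r,c[1]-r;a=up(img,x0,y0,c[0]+r,c[1]+r,f);h=cv2.cvtColor(a,cv2.COLOR_BGR2HSV)
    m=((h[:,:,1]<sat)&(h[:,:,2]>V)).astype(np.uint8);m=cv2.morphologyEx(m,cv2.MORPH_OPEN,np.ones((5,5)))
    m=cv2.morphologyEx(m,cv2.MORPH_CLOSE,np.ones((21,21)));_,l,st,_=cv2.connectedComponentsWithStats(m);i=l[r*f,r*f];m=l==i
    A=region(n,m,x0,y0,f,zt);B=region(n,m,x0,y0,f,zb)
    v=A.mean(0)-P[n]["eye"][:2];v/=np.linalg.norm(v);w=np.array([-v[1],v[0]])
    return st[i],v*((A@v).max()+(B@v).min())/2+w*((A@w).max()+(A@w).min())/2,(A@v).max()-(B@v).min(),np.ptp(A@w)
E
python3 - <<'E'
from h import *
s=cv2.imread("pics/s8.png")
for sat in(110,116,122,130):print(sat,*pale("side",s,(290,174),24,6,sat=sat))
f=lambda L:(np.array(L,float)+.5)/8-.5+[265,149]
print("med",plane("side",f([(207,200)]),.034))
h=plane("side",f([(135,175),(185,147),(265,155),(281,203),(226,240),(150,232)]),.034)[:,:2];c=h.mean(0);w=(h-c)@[1,1j]
print("corners",c,abs(w),np.degrees(np.angle(w)),np.degrees(np.angle((w**6).sum()))/6)
E
```

```text
110 [  121   137   154   146 17278] [ 0.64166761 -0.1480867 ] 0.05699403580768603 0.05689029081343949
116 [  120   136   156   149 17821] [ 0.64155712 -0.14794026] 0.058541820939311484 0.057639515520030604
122 [    0     0   384   314 75543] [ 0.66405721 -0.18054242] 0.14990960747254622 0.1550611686321291
130 [    0     0   384   384 87176] [ 0.65096758 -0.16267017] 0.19483892084819437 0.15673247264962525
med [[ 0.63989103 -0.14686852  0.034     ]]
corners [ 0.64238014 -0.1505554 ] [0.02922736 0.02604061 0.0289172  0.02884248 0.02689173 0.02940613] [  13.17953071  -37.12181122 -105.76894935 -161.04875541  139.32537191
   77.60551804] 17.061381760934793
```

```bash
python3 - <<'E'
from h import *
d(.646,.168,.12,152)
E
```

```text
tr [-0.4506 -0.089   0.13  ] dr [ 0.22 -0.08 -0.92] tcp [0.2945 0.4632 0.251 ] t 19.8 rows 9.5
```

To row units: -0.222 m / 0.5 = -0.444, -0.178 m / 0.5 = -0.356.

>>> {"name": "servo_tool", "arguments": {
  "targets": [
    {"jaw":1,"translation":[-0.088,-0.0174,0],"dr":[0,0,0]},
    {"jaw":1,"translation":[-0.176,-0.035,0],"dr":[0,0,0]},
    {"jaw":1,"translation":[-0.266,-0.052,0.02],"dr":[0,0,0]},
    {"jaw":1,"translation":[-0.356,-0.07,0.04],"dr":[0,0,0]},
    {"jaw":1,"translation":[-0.444,-0.0876,0.06],"dr":[0,0,0]}
  ]
}}

```text
time: 20.3
tcp_pos: [0.4742, 0.3109, 0.2185]
tool_rot: [3.141, 0.001, 2.632]
contact_force: [-0.2, 1.1, 0.7]
finger_gap: 0.0851
grip_force: 0.0
```

To row units: -0.223 m / 0.5 = -0.446, -0.178 m / 0.5 = -0.356, -1 degrees / 90 = -0.0111.

>>> {"name": "servo_tool", "arguments": {
  "targets": [
    {"jaw":1,"translation":[-0.088,-0.0174,0.04],"dr":[0,0,0]},
    {"jaw":1,"translation":[-0.176,-0.035,0.08],"dr":[0,0,0]},
    {"jaw":1,"translation":[-0.266,-0.052,0.12],"dr":[0,0,0]},
    {"jaw":1,"translation":[-0.356,-0.07,0.16],"dr":[0,0,0]},
    {"jaw":1,"translation":[-0.446,-0.0876,0.2],"dr":[0,0,-0.0111]}
  ]
}}

```text
time: 20.8
tcp_pos: [0.6475, 0.164, 0.118]
tool_rot: [3.141, 0.001, 2.65]
contact_force: [0.5, 0.3, 0.3]
finger_gap: 0.0852
grip_force: 0.0
```

>>> {"name": "servo_tool", "arguments": {
  "targets": [
    {"jaw":1,"translation":[0,0,0],"dr":[0,0,0]},
    {"jaw":1,"translation":[0,0,0],"dr":[0,0,0]},
    {"jaw":1,"translation":[0,0,0],"dr":[0,0,0]}
  ]
}}

```text
time: 21.1
tcp_pos: [0.6457, 0.1671, 0.1192]
tool_rot: [3.141, 0.001, 2.652]
contact_force: [-0.3, 1.4, -1.3]
finger_gap: 0.0856
grip_force: 0.0
```

```bash
python3 - <<'E'
from h import *
d(.646,.168,.051,152)
E
```

```text
tr [0.0001 0.0009 0.0682] dr [ 0.04  0.05 -0.07] tcp [0.6457 0.1671 0.1192] t 21.1 rows 1.4
```

To row units: 0.0685 m / 0.5 = 0.137, 0.05 m / 0.5 = 0.1.

>>> {"name": "servo_tool", "arguments": {
  "targets": [
    {"jaw":1,"translation":[0,0.0016,0.05],"dr":[0,0,0]},
    {"jaw":1,"translation":[0,0.0016,0.1],"dr":[0,0,0]},
    {"jaw":1,"translation":[0,0.0016,0.13],"dr":[0,0,0]},
    {"jaw":1,"translation":[0,0.0016,0.137],"dr":[0,0,0]},
    {"jaw":1,"translation":[0,0.0016,0.137],"dr":[0,0,0]}
  ]
}}

```text
time: 21.6
tcp_pos: [0.6463, 0.1683, 0.0502]
tool_rot: [3.141, 0.0, 2.653]
contact_force: [0.4, 0.6, 0.7]
finger_gap: 0.0854
grip_force: 0.0
```

>>> {"name": "servo_tool", "arguments": {
  "targets": [
    {"jaw":0.8,"translation":[0,0,0],"dr":[0,0,0]},
    {"jaw":0.65,"translation":[0,0,0],"dr":[0,0,0]},
    {"jaw":0.65,"translation":[0,0,0],"dr":[0,0,0]},
    {"jaw":0.65,"translation":[0,0,0],"dr":[0,0,0]}
  ],
  "grip_force": 35
}}

```text
time: 22.0
tcp_pos: [0.6469, 0.1681, 0.0512]
tool_rot: [3.14, 0.002, 2.652]
contact_force: [-0.2, -0.2, 6.0]
finger_gap: 0.0648
grip_force: 39.9
```

To row units: -0.07 m / 0.5 = -0.14, -0.06 m / 0.5 = -0.12.

>>> {"name": "servo_tool", "arguments": {
  "targets": [
    {"jaw":0.65,"translation":[0,0,-0.008],"dr":[0,0,0]},
    {"jaw":0.65,"translation":[0,0,-0.024],"dr":[0,0,0]},
    {"jaw":0.65,"translation":[0,0,-0.07],"dr":[0,0,0]},
    {"jaw":0.65,"translation":[0,0,-0.12],"dr":[0,0,0]},
    {"jaw":0.65,"translation":[0,0,-0.14],"dr":[0,0,0]}
  ]
}}

```text
time: 22.5
tcp_pos: [0.6471, 0.168, 0.1225]
tool_rot: [3.139, 0.004, 2.652]
contact_force: [-0.0, -0.2, 0.2]
finger_gap: 0.065
grip_force: 39.2
```

To row units: 0.1946 m / 0.5 = 0.3892, 0.156 m / 0.5 = 0.312, -38 degrees / 90 = -0.4222.

>>> {"name": "servo_tool", "arguments": {
  "targets": [
    {"jaw":0.65,"translation":[0.078,-0.0166,0],"dr":[0,0,-0.0844]},
    {"jaw":0.65,"translation":[0.156,-0.0334,0],"dr":[0,0,-0.1689]},
    {"jaw":0.65,"translation":[0.234,-0.05,0],"dr":[0,0,-0.2533]},
    {"jaw":0.65,"translation":[0.312,-0.0668,0],"dr":[0,0,-0.3378]},
    {"jaw":0.65,"translation":[0.3892,-0.0834,0],"dr":[0,0,-0.4222]}
  ]
}}

```text
time: 23.0
tcp_pos: [0.4531, 0.2228, 0.1195]
tool_rot: [3.142, -0.0, -2.963]
contact_force: [0.6, -0.2, -0.5]
finger_gap: 0.0647
grip_force: 39.2
```

>>> {"name": "servo_tool", "arguments": {
  "targets": [
    {"jaw":0.65,"translation":[0,0,0],"dr":[0,0,0]},
    {"jaw":0.65,"translation":[0,0,0],"dr":[0,0,0]},
    {"jaw":0.65,"translation":[0,0,0],"dr":[0,0,0]}
  ]
}}

```text
time: 23.3
tcp_pos: [0.4561, 0.2224, 0.1196]
tool_rot: [-3.142, 0.001, -2.97]
contact_force: [0.8, -0.9, -0.7]
finger_gap: 0.0651
grip_force: 39.2
```

```bash
python3 - <<'E'
from h import *
d(.4549,.2227,.0412,190)
E
```

```text
tr [0.0012 0.0005 0.0784] dr [-0.    0.06 -0.14] tcp [0.4561 0.2224 0.1196] t 23.3 rows 1.6
```

To row units: 0.0755 m / 0.5 = 0.151, 0.06 m / 0.5 = 0.12.

>>> {"name": "servo_tool", "arguments": {
  "targets": [
    {"jaw":0.65,"translation":[0.002,0.001,0.06],"dr":[0,0,0]},
    {"jaw":0.65,"translation":[0.002,0.001,0.12],"dr":[0,0,0]},
    {"jaw":0.65,"translation":[0.002,0.001,0.144],"dr":[0,0,0]},
    {"jaw":0.65,"translation":[0.002,0.001,0.151],"dr":[0,0,0]},
    {"jaw":0.65,"translation":[0.002,0.001,0.151],"dr":[0,0,0]}
  ]
}}

```text
time: 23.8
tcp_pos: [0.4546, 0.2227, 0.0438]
tool_rot: [-3.142, -0.0, -2.969]
contact_force: [0.4, -0.0, -1.3]
finger_gap: 0.065
grip_force: 39.3
```

To row units: 0.0014 m / 0.5 = 0.0028, 0.0008 m / 0.5 = 0.0016.

>>> {"name": "servo_tool", "arguments": {
  "targets": [
    {"jaw":0.65,"translation":[0,0,0.0016],"dr":[0,0,0]},
    {"jaw":0.65,"translation":[0,0,0.0028],"dr":[0,0,0]},
    {"jaw":0.65,"translation":[0,0,0.0028],"dr":[0,0,0]}
  ]
}}

```text
time: 24.1
tcp_pos: [0.4542, 0.223, 0.0431]
tool_rot: [3.142, 0.001, -2.968]
contact_force: [0.1, -0.1, -0.4]
finger_gap: 0.0653
grip_force: 39.3
```

>>> {"name": "servo_tool", "arguments": {
  "targets": [
    {"jaw":0.65,"translation":[0,0,0.0012],"dr":[0,0,0]},
    {"jaw":0.65,"translation":[0,0,0.0012],"dr":[0,0,0]}
  ]
}}

```text
time: 24.3
tcp_pos: [0.4539, 0.223, 0.0422]
tool_rot: [3.142, 0.0, -2.968]
contact_force: [-0.8, -0.5, -0.7]
finger_gap: 0.0651
grip_force: 39.3
```

To row units: -0.0008 m / 0.5 = -0.0016, 0.0005 m / 0.5 = 0.001.

>>> {"name": "servo_tool", "arguments": {
  "targets": [
    {"jaw":0.65,"translation":[-0.0016,0,0.001],"dr":[0,0,0]},
    {"jaw":0.65,"translation":[-0.0016,0,0.001],"dr":[0,0,0]}
  ]
}}

```text
time: 24.5
tcp_pos: [0.4547, 0.2231, 0.0416]
tool_rot: [3.142, 0.0, -2.968]
contact_force: [0.7, -0.0, -1.0]
finger_gap: 0.0652
grip_force: 39.3
```

>>> {"name": "servo_tool", "arguments": {
  "targets": [
    {"jaw":0.65,"translation":[0,0,0.0012],"dr":[0,0,0]},
    {"jaw":0.65,"translation":[0,0,0.0012],"dr":[0,0,0]}
  ]
}}

```text
time: 24.7
tcp_pos: [0.4547, 0.2231, 0.0412]
tool_rot: [3.142, 0.0, -2.968]
contact_force: [-1.0, 0.8, 3.5]
finger_gap: 0.0653
grip_force: 39.8
```

To row units: 0.0005 m / 0.5 = 0.001.

>>> {"name": "servo_tool", "arguments": {
  "targets": [
    {"jaw":0.65,"translation":[0,0,0.001],"dr":[0,0,0]},
    {"jaw":0.65,"translation":[0,0,0.001],"dr":[0,0,0]}
  ]
}}

```text
time: 24.9
tcp_pos: [0.4547, 0.2231, 0.0412]
tool_rot: [3.142, 0.001, -2.968]
contact_force: [-3.6, -1.6, 9.5]
finger_gap: 0.0653
grip_force: 40.5
```

>>> {"name": "servo_tool", "arguments": {
  "targets": [
    {"jaw":0.65,"translation":[0,0,-0.0014],"dr":[0,0,0]},
    {"jaw":0.75,"translation":[0,0,-0.0014],"dr":[0,0,0]},
    {"jaw":0.9,"translation":[0,0,-0.0014],"dr":[0,0,0]},
    {"jaw":1,"translation":[0,0,-0.0014],"dr":[0,0,0]},
    {"jaw":1,"translation":[0,0,-0.0014],"dr":[0,0,0]}
  ]
}}

```text
time: 25.4
tcp_pos: [0.4546, 0.2231, 0.0411]
tool_rot: [-3.142, -0.0, -2.968]
contact_force: [-0.2, -0.3, 0.2]
finger_gap: 0.0854
grip_force: 0.0
```

To row units: -0.11 m / 0.5 = -0.22, -0.08 m / 0.5 = -0.16.

>>> {"name": "servo_tool", "arguments": {
  "targets": [
    {"jaw":1,"translation":[0,0,-0.03],"dr":[0,0,0]},
    {"jaw":1,"translation":[0,0,-0.08],"dr":[0,0,0]},
    {"jaw":1,"translation":[0,0,-0.16],"dr":[0,0,0]},
    {"jaw":1,"translation":[0,0,-0.22],"dr":[0,0,0]},
    {"jaw":1,"translation":[0,0,-0.22],"dr":[0,0,0]}
  ]
}}

```text
time: 25.9
tcp_pos: [0.4561, 0.2235, 0.1548]
tool_rot: [3.141, 0.008, -2.968]
contact_force: [-0.1, 0.3, -1.0]
finger_gap: 0.0855
grip_force: 0.0
```

To row units: -0.1783 m / 0.5 = -0.3566, -0.144 m / 0.5 = -0.288, 40 degrees / 90 = 0.4444.

>>> {"name": "servo_tool", "arguments": {
  "targets": [
    {"jaw":1,"translation":[-0.072,-0.035,0],"dr":[0,0,0.0889]},
    {"jaw":1,"translation":[-0.144,-0.07,0],"dr":[0,0,0.1778]},
    {"jaw":1,"translation":[-0.216,-0.105,0],"dr":[0,0,0.2667]},
    {"jaw":1,"translation":[-0.288,-0.14,0],"dr":[0,0,0.3556]},
    {"jaw":1,"translation":[-0.3566,-0.175,0],"dr":[0,0,0.4444]}
  ]
}}

```text
time: 26.4
tcp_pos: [0.6466, 0.1671, 0.1499]
tool_rot: [-3.141, -0.001, 2.611]
contact_force: [-0.0, 0.1, 0.6]
finger_gap: 0.0854
grip_force: 0.0
```

To row units: 40.4 degrees / 90 = 0.4489.

>>> {"name": "servo_tool", "arguments": {
  "targets": [
    {"jaw":1,"translation":[0,0,0],"dr":[0,0,0.0889]},
    {"jaw":1,"translation":[0,0,0],"dr":[0,0,0.1778]},
    {"jaw":1,"translation":[0,0,0],"dr":[0,0,0.2667]},
    {"jaw":1,"translation":[0,0,0],"dr":[0,0,0.3556]},
    {"jaw":1,"translation":[0,0,0],"dr":[0,0,0.4489]}
  ]
}}

```text
time: 26.9
tcp_pos: [0.6451, 0.1676, 0.1498]
tool_rot: [-3.14, -0.0, 1.906]
contact_force: [0.1, 0.5, 0.4]
finger_gap: 0.0857
grip_force: 0.0
```

To row units: 40 degrees / 90 = 0.4444.

>>> {"name": "servo_tool", "arguments": {
  "targets": [
    {"jaw":1,"translation":[0,0,0],"dr":[0,0,0.0889]},
    {"jaw":1,"translation":[0,0,0],"dr":[0,0,0.1778]},
    {"jaw":1,"translation":[0,0,0],"dr":[0,0,0.2667]},
    {"jaw":1,"translation":[0,0,0],"dr":[0,0,0.3556]},
    {"jaw":1,"translation":[0,0,0],"dr":[0,0,0.4444]}
  ]
}}

```text
time: 27.4
tcp_pos: [0.6451, 0.1677, 0.1498]
tool_rot: [-3.14, 0.001, 1.208]
contact_force: [-0.3, -0.2, -0.6]
finger_gap: 0.0852
grip_force: 0.0
```

```bash
python3 - <<'E'
from h import *
s=optics.get_image("side");t=optics.get_image("top");cv2.imwrite("pics/s9.png",s);cv2.imwrite("pics/t9.png",t)
x=proj("side",[[.4533,.2215,.02]])[0].astype(int);y=proj("side",[[.645,.17,.02]])[0].astype(int);print(x,y)
for sat in(105,112,118):print(sat,*pale("side",s,x,34,4,sat=sat))
cv2.imwrite("pics/g9.png",np.hstack([up(s,x[0]-33,x[1]-36,x[0]+33,x[1]+36,6),up(s,y[0]-33,y[1]-36,y[0]+33,y[1]+36,6)]))
d(.646,.168,.15,67.6)
E
```

```text
[269 296] [222 248]
105 [  135   142   289   274 43947] [0.45226029 0.22181353] 0.0874331509111256 0.09081139477154698
112 [  134   141   291   277 46386] [0.45225755 0.2219666 ] 0.08865913473964768 0.09127050834507877
118 [  133   141   293   278 48665] [0.45211503 0.22200495] 0.08919423741008714 0.0918405084619427
tr [ 0.0006  0.0007 -0.0001] dr [-0.09  0.04  1.88] tcp [0.6451 0.1677 0.1499] t 27.5 rows 0.2
```

View pics/g9.png

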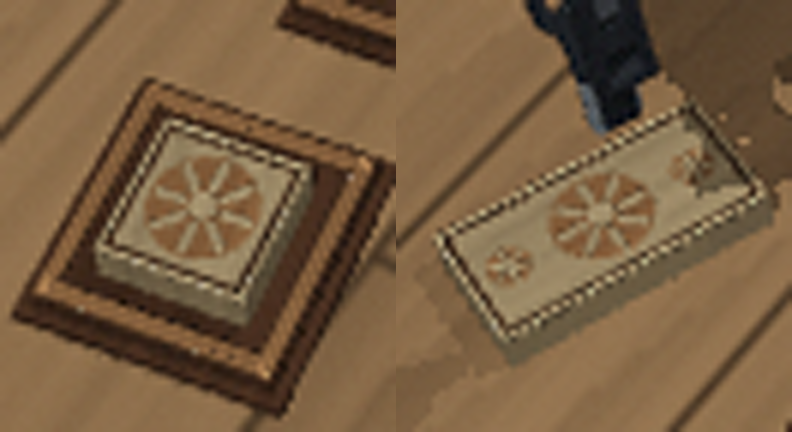

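```bash
python3 - <<'E'
from h import *
f=lambda L:(np.array(L,float)-[396,0]+.5)/6-.5+[189,212]
q=plane("side",f([(440,238),(687,108),(767,192),(505,338)]),.022)[:,:2];print(q.mean(0),plane("side",f([(603,214)]),.022))
for i in range(4):
    e=q[(i+1)%4]-q[i];print(np.degrees(np.arctan2(e[1],e[0]))%90,np.linalg.norm(e))
s=cv2.imread("pics/s9.png")
for th in(80,85,90):print(panel("side",s,(318,245),2,r=40,thr=th))
E
```

```text
[0.64499821 0.1677959 ] [[0.64557925 0.16621341 0.022     ]]
67.24438532577635 0.12379852763546187
72.47384802550835 0.06337697209668425
67.85292513616825 0.12994340238368957
66.92361241268003 0.06449429240367874
(array([0.44108269, 0.03433204]), np.float64(-68.02291524739452), array([0.26278288, 0.19017098]))
(array([0.4388186 , 0.03405843]), np.float64(-65.13090667799527), array([0.27564123, 0.19002877]))
(array([0.46629843, 0.01656736]), np.float64(-43.817038410011236), array([0.31275784, 0.21803961]))
```

```bash
python3 - <<'E'
from h import *
for n in("side0","s1","s3","s4","s5","s7","s8"):print(n,*panel("side",cv2.imread(f"pics/{n}.png"),(318,245),2,r=48,thr=85))
for n in("top0","t3","t7","t9"):print(n,*panel("top",cv2.imread(f"pics/{n}.png"),(300,206),2,thr=90))
E
```

```text
side0 [0.44552477 0.01904115] -83.20876623465608 [0.15915292 0.09645333]
s1 [0.43591724 0.02630237] -69.91825796625274 [0.33942815 0.21301263]
s3 [0.44465504 0.01907239] -82.74888951206569 [0.16898668 0.09569272]
s4 [0.44000114 0.02704515] -67.78068276401133 [0.33509168 0.20592324]
s5 [0.43989284 0.02647147] -67.85529383182443 [0.33591636 0.21293029]
s7 [0.43548385 0.01263835] -80.10909803890834 [0.36029844 0.24002226]
s8 [0.43898554 0.02103095] -46.25519468706202 [0.37046941 0.30530047]
top0 [0.44781079 0.01781644] -81.6871699187833 [0.15512426 0.09112439]
t3 [0.4417423  0.00177333] 37.551002801399555 [0.2560997  0.23813418]
t7 [ 0.42769148 -0.00304481] -84.28925490570965 [0.19611353 0.19102258]
t9 [ 0.42870899 -0.00349959] -81.94718102089178 [0.20466087 0.18926654]
```

To row units: 0.12 m / 0.5 = 0.24, 0.11 m / 0.5 = 0.22, 1.7 degrees / 90 = 0.0189.

>>> {"name": "servo_tool", "arguments": {
  "targets": [
    {"jaw":1,"translation":[0.0024,0.002,0.08],"dr":[0,0,0.0189]},
    {"jaw":1,"translation":[0.0024,0.002,0.16],"dr":[0,0,0.0189]},
    {"jaw":1,"translation":[0.0024,0.002,0.22],"dr":[0,0,0.0189]},
    {"jaw":1,"translation":[0.0024,0.002,0.24],"dr":[0,0,0.0189]},
    {"jaw":1,"translation":[0.0024,0.002,0.24],"dr":[0,0,0.0189]}
  ]
}}

```text
time: 28.0
tcp_pos: [0.6462, 0.1684, 0.0298]
tool_rot: [-3.139, 0.001, 1.186]
contact_force: [0.1, 0.4, 0.1]
finger_gap: 0.0855
grip_force: 0.0
```

>>> {"name": "servo_tool", "arguments": {
  "targets": [
    {"jaw":0.85,"translation":[0,0,0],"dr":[0,0,0]},
    {"jaw":0.68,"translation":[0,0,0],"dr":[0,0,0]},
    {"jaw":0.68,"translation":[0,0,0],"dr":[0,0,0]},
    {"jaw":0.68,"translation":[0,0,0],"dr":[0,0,0]}
  ],
  "grip_force": 45
}}

```text
time: 28.4
tcp_pos: [0.6478, 0.1686, 0.0335]
tool_rot: [3.138, -0.002, 1.185]
contact_force: [-0.2, 0.2, 6.5]
finger_gap: 0.0665
grip_force: 51.2
```

```bash
python3 - <<'E'
from h import *
def edges(n,img,c,r,thr,f=8,z=.0145):
    x0,y0=c[0]-r,c[1]-r;g=up(img,x0,y0,c[0]+r,c[1]+r,f)[:,:,2]
    _,l=cv2.connectedComponents((g<thr).astype(np.uint8),connectivity=4);m=(l==l[r*f,r*f]).astype(np.uint8)
    m=cv2.morphologyEx(m,cv2.MORPH_CLOSE,np.ones((9,9)))
    k=max(cv2.findContours(m,cv2.RETR_EXTERNAL,cv2.CHAIN_APPROX_NONE)[0],key=len)[:,0,:]
    p=plane(n,(k+.5)/f-.5+[x0,y0],z)[:,:2];p0=p.mean(0)
    a=np.radians(7.6)
    for it in range(3):
        q=(p-p0)@np.array([[np.cos(a),-np.sin(a)],[np.sin(a),np.cos(a)]]);out=[];
        for ax,h,lim in((0,.046,.06),(1,.078,.032)):
            for sg in(1,-1):
                s=(abs(q[:,ax]-sg*h)<.008)&(abs(q[:,1-ax])<lim);b=np.polyfit(q[s,1-ax],q[s,ax],1)
                out.append((round(np.degrees(np.arctan(b[0]))*(-1 if ax==0 else 1)+np.degrees(a),2),round(b[1],4),s.sum()))
        ctr=np.array([(out[0][1]+out[1][1])/2,(out[2][1]+out[3][1])/2]);
        p0=p0+np.array([[np.cos(a),-np.sin(a)],[np.sin(a),np.cos(a)]])@ctr
    print(n,out,p0)
edges("side",cv2.imread("pics/side0.png"),(318,245),40,85)
edges("top",cv2.imread("pics/top0.png"),(300,206),34,88)
E
```

```text
side [(np.float64(8.67), np.float64(0.0457), np.int64(271)), (np.float64(8.47), np.float64(-0.0458), np.int64(276)), (np.float64(10.72), np.float64(0.0773), np.int64(188)), (np.float64(8.82), np.float64(-0.0772), np.int64(168))] [0.4457073  0.01709857]
top [(np.float64(8.8), np.float64(0.0436), np.int64(293)), (np.float64(8.28), np.float64(-0.0436), np.int64(298)), (np.float64(10.71), np.float64(0.076), np.int64(154)), (np.float64(8.43), np.float64(-0.076), np.int64(154))] [0.44794225 0.01790853]
```

To row units: -0.08 m / 0.5 = -0.16, -0.065 m / 0.5 = -0.13.

>>> {"name": "servo_tool", "arguments": {
  "targets": [
    {"jaw":0.68,"translation":[0,0,-0.008],"dr":[0,0,0]},
    {"jaw":0.68,"translation":[0,0,-0.024],"dr":[0,0,0]},
    {"jaw":0.68,"translation":[0,0,-0.07],"dr":[0,0,0]},
    {"jaw":0.68,"translation":[0,0,-0.13],"dr":[0,0,0]},
    {"jaw":0.68,"translation":[0,0,-0.16],"dr":[0,0,0]}
  ]
}}

```text
time: 28.9
tcp_pos: [0.6474, 0.1686, 0.1144]
tool_rot: [3.138, -0.002, 1.184]
contact_force: [0.1, -0.5, -1.5]
finger_gap: 0.066
grip_force: 51.0
```

To row units: -0.155 m / 0.5 = -0.31, -0.124 m / 0.5 = -0.248.

>>> {"name": "servo_tool", "arguments": {
  "targets": [
    {"jaw":0.68,"translation":[-0.062,-0.037,0],"dr":[0,0,0]},
    {"jaw":0.68,"translation":[-0.124,-0.074,0],"dr":[0,0,0]},
    {"jaw":0.68,"translation":[-0.186,-0.1112,0],"dr":[0,0,0]},
    {"jaw":0.68,"translation":[-0.248,-0.1482,0],"dr":[0,0,0]},
    {"jaw":0.68,"translation":[-0.31,-0.186,0],"dr":[0,0,0]}
  ]
}}

```text
time: 29.4
tcp_pos: [0.5009, 0.0593, 0.1118]
tool_rot: [3.141, -0.0, 1.185]
contact_force: [-0.7, -0.9, -0.7]
finger_gap: 0.0669
grip_force: 51.0
```

To row units: -0.0589 m / 0.5 = -0.1178, -0.0353 m / 0.5 = -0.0706, -30.7 degrees / 90 = -0.3411.

>>> {"name": "servo_tool", "arguments": {
  "targets": [
    {"jaw":0.68,"translation":[-0.06,-0.036,0],"dr":[0,0,-0.0778]},
    {"jaw":0.68,"translation":[-0.1178,-0.0706,0],"dr":[0,0,-0.1556]},
    {"jaw":0.68,"translation":[-0.1178,-0.0706,0],"dr":[0,0,-0.2333]},
    {"jaw":0.68,"translation":[-0.1178,-0.0706,0],"dr":[0,0,-0.3]},
    {"jaw":0.68,"translation":[-0.1178,-0.0706,0],"dr":[0,0,-0.3411]}
  ]
}}

```text
time: 29.9
tcp_pos: [0.4473, 0.0185, 0.1119]
tool_rot: [3.141, 0.0, 1.723]
contact_force: [0.3, -0.8, -1.6]
finger_gap: 0.0662
grip_force: 51.0
```

>>> {"name": "servo_tool", "arguments": {
  "targets": [
    {"jaw":0.68,"translation":[0,0,0],"dr":[0,0,0]},
    {"jaw":0.68,"translation":[0,0,0],"dr":[0,0,0]},
    {"jaw":0.68,"translation":[0,0,0],"dr":[0,0,0]}
  ]
}}

```text
time: 30.2
tcp_pos: [0.4473, 0.0188, 0.1113]
tool_rot: [3.141, 0.0, 1.719]
contact_force: [-0.2, -0.2, -1.3]
finger_gap: 0.0663
grip_force: 51.0
```

```bash
python3 - <<'E'
from h import *
d(.4472,.0186,.0455,98.6)
E
```

```text
tr [-0.0002 -0.0002  0.0658] dr [ 0.02  0.01 -0.12] tcp [0.4473 0.0188 0.1113] t 30.2 rows 1.3
```

To row units: 0.062 m / 0.5 = 0.124, 0.058 m / 0.5 = 0.116.

>>> {"name": "servo_tool", "arguments": {
  "targets": [
    {"jaw":0.68,"translation":[0,0,0.05],"dr":[0,0,0]},
    {"jaw":0.68,"translation":[0,0,0.096],"dr":[0,0,0]},
    {"jaw":0.68,"translation":[0,0,0.116],"dr":[0,0,0]},
    {"jaw":0.68,"translation":[0,0,0.124],"dr":[0,0,0]},
    {"jaw":0.68,"translation":[0,0,0.124],"dr":[0,0,0]}
  ]
}}

```text
time: 30.7
tcp_pos: [0.4474, 0.0187, 0.0492]
tool_rot: [-3.141, -0.0, 1.72]
contact_force: [-0.2, 0.2, -1.6]
finger_gap: 0.0661
grip_force: 51.1
```

To row units: 0.0014 m / 0.5 = 0.0028, 0.0008 m / 0.5 = 0.0016.

>>> {"name": "servo_tool", "arguments": {
  "targets": [
    {"jaw":0.68,"translation":[0,0,0.0016],"dr":[0,0,0]},
    {"jaw":0.68,"translation":[0,0,0.0028],"dr":[0,0,0]},
    {"jaw":0.68,"translation":[0,0,0.0028],"dr":[0,0,0]}
  ]
}}

```text
time: 31.0
tcp_pos: [0.4475, 0.0187, 0.0482]
tool_rot: [3.141, 0.0, 1.72]
contact_force: [-0.7, 0.3, -0.4]
finger_gap: 0.0664
grip_force: 51.1
```

To row units: 0.001 m / 0.5 = 0.002, 0.0006 m / 0.5 = 0.0012.

>>> {"name": "servo_tool", "arguments": {
  "targets": [
    {"jaw":0.68,"translation":[0,0,0.0012],"dr":[0,0,0]},
    {"jaw":0.68,"translation":[0,0,0.002],"dr":[0,0,0]},
    {"jaw":0.68,"translation":[0,0,0.002],"dr":[0,0,0]}
  ]
}}

```text
time: 31.3
tcp_pos: [0.4473, 0.0188, 0.0468]
tool_rot: [3.142, 0.0, 1.72]
contact_force: [-0.1, -1.0, -2.1]
finger_gap: 0.0663
grip_force: 51.1
```

To row units: 0.0008 m / 0.5 = 0.0016, 0.0006 m / 0.5 = 0.0012.

>>> {"name": "servo_tool", "arguments": {
  "targets": [
    {"jaw":0.68,"translation":[0,0,0.0012],"dr":[0,0,0]},
    {"jaw":0.68,"translation":[0,0,0.0016],"dr":[0,0,0]},
    {"jaw":0.68,"translation":[0,0,0.0016],"dr":[0,0,0]}
  ]
}}

```text
time: 31.6
tcp_pos: [0.4472, 0.0187, 0.0459]
tool_rot: [-3.141, -0.0, 1.72]
contact_force: [0.7, 0.3, -3.4]
finger_gap: 0.0665
grip_force: 51.1
```

To row units: 0.0006 m / 0.5 = 0.0012.

>>> {"name": "servo_tool", "arguments": {
  "targets": [
    {"jaw":0.68,"translation":[0,0,0.0012],"dr":[0,0,0]},
    {"jaw":0.68,"translation":[0,0,0.0012],"dr":[0,0,0]}
  ]
}}

```text
time: 31.8
tcp_pos: [0.4473, 0.0187, 0.0456]
tool_rot: [3.141, 0.0, 1.72]
contact_force: [-1.7, -0.4, 2.7]
finger_gap: 0.0664
grip_force: 51.6
```

>>> {"name": "servo_tool", "arguments": {
  "targets": [
    {"jaw":0.68,"translation":[0,0,0.001],"dr":[0,0,0]},
    {"jaw":0.68,"translation":[0,0,0.001],"dr":[0,0,0]}
  ]
}}

```text
time: 32.0
tcp_pos: [0.4473, 0.0187, 0.0455]
tool_rot: [3.141, 0.0, 1.72]
contact_force: [-3.8, -0.0, 9.7]
finger_gap: 0.0665
grip_force: 52.3
```

To row units: -0.0007 m / 0.5 = -0.0014.

>>> {"name": "servo_tool", "arguments": {
  "targets": [
    {"jaw":0.68,"translation":[0,0,-0.0014],"dr":[0,0,0]},
    {"jaw":0.78,"translation":[0,0,-0.0014],"dr":[0,0,0]},
    {"jaw":0.9,"translation":[0,0,-0.0014],"dr":[0,0,0]},
    {"jaw":1,"translation":[0,0,-0.0014],"dr":[0,0,0]},
    {"jaw":1,"translation":[0,0,-0.0014],"dr":[0,0,0]}
  ]
}}

```text
time: 32.5
tcp_pos: [0.4473, 0.0187, 0.0455]
tool_rot: [3.142, 0.0, 1.72]
contact_force: [0.7, -0.3, -1.1]
finger_gap: 0.0856
grip_force: 0.0
```

>>> {"name": "servo_tool", "arguments": {
  "targets": [
    {"jaw":1,"translation":[0,0,-0.03],"dr":[0,0,0]},
    {"jaw":1,"translation":[0,0,-0.09],"dr":[0,0,0]},
    {"jaw":1,"translation":[0,0,-0.18],"dr":[0,0,0]},
    {"jaw":1,"translation":[0,0,-0.26],"dr":[0,0,0]},
    {"jaw":1,"translation":[0.04,-0.01,-0.3],"dr":[0,0,0]}
  ]
}}

```text
time: 33.0
tcp_pos: [0.4408, 0.0368, 0.1987]
tool_rot: [3.136, 0.002, 1.718]
contact_force: [-0.0, 0.8, -1.0]
finger_gap: 0.0854
grip_force: 0.0
```

To row units: 0.225 m / 0.5 = 0.45, 0.18 m / 0.5 = 0.36.

>>> {"name": "servo_tool", "arguments": {
  "targets": [
    {"jaw":1,"translation":[0.09,-0.024,0],"dr":[0,0,0]},
    {"jaw":1,"translation":[0.18,-0.048,0],"dr":[0,0,0]},
    {"jaw":1,"translation":[0.27,-0.072,0],"dr":[0,0,0]},
    {"jaw":1,"translation":[0.36,-0.096,0],"dr":[0,0,0]},
    {"jaw":1,"translation":[0.45,-0.12,0],"dr":[0,0,0]}
  ]
}}

```text
time: 33.5
tcp_pos: [0.3455, 0.2529, 0.1957]
tool_rot: [3.141, -0.0, 1.72]
contact_force: [1.5, 0.2, -0.5]
finger_gap: 0.0855
grip_force: 0.0
```

To row units: 0.225 m / 0.5 = 0.45, 0.18 m / 0.5 = 0.36.

>>> {"name": "servo_tool", "arguments": {
  "targets": [
    {"jaw":1,"translation":[0.09,-0.024,0],"dr":[0,0,0]},
    {"jaw":1,"translation":[0.18,-0.048,-0.02],"dr":[0,0,0]},
    {"jaw":1,"translation":[0.27,-0.072,-0.04],"dr":[0,0,0]},
    {"jaw":1,"translation":[0.36,-0.096,-0.06],"dr":[0,0,0]},
    {"jaw":1,"translation":[0.45,-0.12,-0.08],"dr":[0,0,0]}
  ]
}}

```text
time: 34.0
tcp_pos: [0.2525, 0.4666, 0.236]
tool_rot: [3.142, 0.0, 1.72]
contact_force: [1.5, 0.4, -0.2]
finger_gap: 0.0855
grip_force: 0.0
```

```bash
python3 - <<'E'
from h import *
s=optics.get_image("side");t=optics.get_image("top");cv2.imwrite("pics/s10.png",s);cv2.imwrite("pics/t10.png",t)
x=proj("side",[[.4457,.0171,.02]])[0].astype(int);print(x,plane("side",[x],.034))
for sat in(105,112,118):print(sat,*pale("side",s,x,44,2,sat=sat)); print(*pale("top",t,(300,205),34,2,sat=sat))
cv2.imwrite("pics/g10.png",np.hstack([up(s,x[0]-45,x[1]-45,x[0]+45,x[1]+45,5),up(t,265,170,335,260,5)[:450,:350]]))
E
```

```text
[316 240] [[0.44173828 0.02507217 0.034     ]]
105 [     0    168    704    536 226522] [0.43030682 0.04247333] 0.2038489183463356 0.2293063884433325
[   89   176   360   204 52667] [0.44895354 0.01622395] 0.08531890604531323 0.1445613297593112
112 [     0    167    704    537 230886] [0.43042745 0.04229694] 0.20430493611830153 0.22938399016123767
[   83   175   369   206 64636] [0.44883833 0.01642253] 0.0871970748492687 0.1458412490679275
118 [     0    126    704    578 235129] [0.4351046 0.0349902] 0.22147028844751274 0.22939721178312134
[   81   174   372   210 67595] [0.44619663 0.01521016] 0.09461493249471409 0.15017937882701737
```

View pics/g10.png

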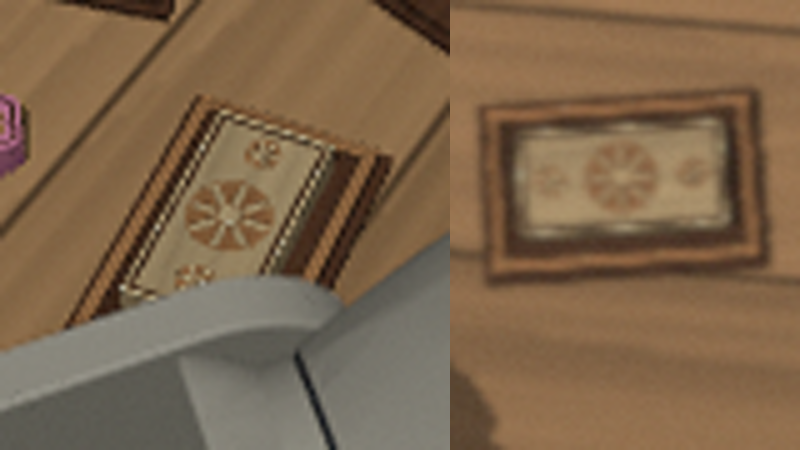

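```bash
python3 - <<'E'
from h import *
print(plane("top",(np.array([[621-450,178.]])+.5)/5-.5+[265,170],.034),plane("side",(np.array([[231,216.]])+.5)/5-.5+[271,195],.034))
# orange medallions centroid in top/side
for n,fn,c,r in(("top","t10",(299,205),9),("side","s10",(317,238),10)):
    a=up(cv2.imread(f"pics/{fn}.png"),c[0]-r,c[1]-r,c[0]+r,c[1]+r,8);S=cv2.cvtColor(a,cv2.COLOR_BGR2HSV)[:,:,1].astype(float)
    m=cv2.morphologyEx((S>(np.percentile(S,20)+np.percentile(S,95))/2).astype(np.uint8),cv2.MORPH_CLOSE,np.ones((17,17)))
    _,l,st,cc=cv2.connectedComponentsWithStats(m);i=1+st[1:,4].argmax();print(n,st[i],plane(n,[(cc[i]+.5)/8-.5+[c[0]-r,c[1]-r]],.034))
E
```

```text
[[0.44701103 0.01691075 0.034     ]] [[0.44378751 0.01775839 0.034     ]]
top [  17   18  114  114 8446] [[0.44771048 0.01741065 0.034     ]]
side [    0     0   150   137 12132] [[0.44739256 0.01782866 0.034     ]]
```

```bash
python3 -c "
from cell import hand_in;print(hand_in())"
```

```text
the job is handed in; nothing more can be done
None
```

All four onlays are laid flat, carved face up, each in its own moulding, set down in order from the top of the pile; by my camera measurements they sit within about 1.5 mm of centre, and the job is handed in at about 34 s.

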